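# Load the condiment caddy

### The arm

A 7-joint arm with a two-finger parallel gripper is mounted at the origin on a cart in front of the work surface, level with it; the furniture and walls round the work are solid. World frame = base frame: x ahead of the robot, y to its left, z up, the work surface at z = 0. Lengths are in m, angles in rad, forces in N, time in s.
With the tool pointing down it reaches from about 0.4 to 0.85 m from the base axis. Payload 4.5 kg.
Tool frame: the origin (TCP) lies midway between the tips of the shut fingers; the grasp point (between the pads) lies 19 mm behind it; z points along the fingers, y is the line along which they close (so a half turn about z gives the same grasp; the last joint's range is limited). The gripper opens to 88 mm and grips with 3 to 60 N. Pads are 18 mm wide; open, the fingers measure 123 mm over their backs; the gripper's body (75 mm by 187 mm) begins 45 mm behind the grasp point.
Start: joints at [1.23, 0.689, -0.195, 1.565, 0.157, 0.902, -0.215], TCP at [0.229, -0.582, 0.239] pointing down, gripper open.
Joint ranges: [-3.01, 3.01], [-0.46, 2.08], [-1.47, 1.51], [0.13, 2.56], [-1, 4.14], [0.04, 2.09], [-2.66, 2.66]. Speed limits (rad/s): [2.57, 2.57, 3.14, 3.14, 3.14, 3.14, 3.14].

### API

Orientations are given as a unit quaternion [x, y, z, w].
In Python, from plant import get_state, viewer, workorder gives the robot as it stands. The module is installed in compiled form; this text tells all that it offers.
- The arm moves only by the tool step_arm, never from a script. Its argument "motion" is a list of rows, each an object of numbers: "wx", "wy", "wz": the turn, a rotation vector about the tool's x, y, z each as a share of 180 degrees, from -1 to 1; "dx", "dy", "dz": the shift along the tool's x, y, z each as a share of 8 cm, from -1 to 1; "claw": the finger opening in mm, from 0 to 88.1. A call has 1 to 8 rows; each row is the pose to reach, as a shift and turn from the pose commanded when the call began, along the tool's axes at that moment, turning the shorter way round; what a row does not reach only later rows make up. A row lasts 1/10 s, in which the tool goes at most 50 mm and 8.59 degrees, less where a joint would pass 70% of its speed; a pose out of reach is approached as far as the arm can. A call with a number of a shift or a turn outside -1 to 1 is refused whole. A call with a gripper value outside its range is refused whole. The fingers move at their own pace and stop on an object; "force" is the grip in N (left out, the last holds). Time passes only in rows, so rows that repeat a pose let the fingers close. It gives the time, the measured TCP pose, the force, the opening and the grip force at its end, in the units of the state.
- get_state(): the state, without advancing time (a new reading comes with each control period).
- viewer.snapshot(name): name is "side" or "top" or "wrist"; returns (picture, depth): 420x560x3 uint8, red, green, blue; 420x560 float32, m along the optical axis (not along the pixel's ray), 0 where there is no reading.
- viewer.calibration(name): a dict with "vfov" (degrees; the focal length in pixels is half the picture's height over the tangent of half this angle, whatever the lens; pixels are square), "cx", "cy" (the principal point, pixels), "extrinsics" (4x4, takes a point from camera to world coordinates). Camera axes: x right, y down, z forward; pixel columns grow to the right and rows downward; lengths in m; the calibration is good to about 2 mm. A picture is of the moment at which its call begins: read the wrist's pose just before it. calibration takes no time and is no camera call; for the wrist camera it gives the pose at the moment of the call.
- workorder.finish_job(): hands the job in; it is judged then, once.
The state is a dict: "clock": time; "q": joint angles; "qd": joint speeds; "joint_torque": joint torques, N m; "tool_pos": TCP position; "eef_rot": TCP orientation; "contact_force": force on the tool from outside, world axes, zero at the start; "moment": the same for the moment, N m; "opening": opening from 0.0 (shut) to 1.0 (fully open); "finger_force": force on a finger pad.
Only numpy, scipy, OpenCV 4.12 (cv2) and the standard library are available. Lean on these libraries where they do the work, as an engineer would, in place of code of your own. Each camera call takes 0.05 s, during which the arm holds its last target. There are 200 camera calls.

### The job

Load the condiment caddy for the table: stand the wooden pepper mill on the brown pad, the glass salt shaker on the white pad, and the two small red-capped spice jars on the red pads (one on each, either way round), each upright in the middle of its pad. Leave the big red-lidded jar and the small green-lidded jar where they stand, as well as the third red-capped spice jar at the very back by the wall, and let go of everything.

Things in the scene. Friction and masses are not known exactly. Their poses are not given: they have to be found in the camera images.
- pepper_mill_mid (a point): wooden pepper mill, brown turned wood with a small steel knob on top, upright, 170 mm tall; body up to 58 mm across (below 122 mm), the round head from 123 to 159 mm above its foot about 49 mm across, knob 12 mm. Head does not turn. 0.18 kg. Point: on its axis, half-way up (85 mm above its foot). z is its own axis, up.
- salt_shaker_mid (a point): salt shaker, clear glass with white salt inside and a grey perforated domed cap, upright, 90 mm tall, 44 mm across up to 70 mm above its foot, cap 34 mm across at the top. 0.1 kg. Point: on its axis, half-way up (45 mm above its foot). z is its own axis, up.
- spice_jar_a_mid (a point): one of two small glass spice jars with red caps near the front of the worktop (brown label; a third such jar, fixed at the back by the wall next to a wooden-lidded canister, is not one of them), upright, 106 mm tall, glass 42 mm and cap (top 21 mm) 45 mm across. 0.11 kg. Point: on its axis, half-way up (53 mm above its foot). z is its own axis, up.
- spice_jar_b_mid (a point): the other small glass spice jar with a red cap near the front (green and white label), same size as the first: 106 mm tall, glass 42 mm, cap 45 mm across. 0.11 kg. Point: on its axis, half-way up (53 mm above its foot). z is its own axis, up.
- pad_brown_top (a point): dark brown round pad, 68 mm across, 3 mm thick, fixed in one of the four bays of the dark metal caddy (which bay varies), for the wooden pepper mill. Point: centre of its top face, 8 mm above the worktop; z up. The caddy is fixed, 178 mm square; outer walls 4 mm thick, 28 mm high; cross-shaped divider 3 mm thick, 20 mm high; bay centres 85 mm apart, bays 83 mm square.
- pad_white_top (a point): white round pad, 68 mm across, 3 mm thick, fixed in one of the four bays of the dark metal caddy (which bay varies), for the salt shaker. Point: centre of its top face, 8 mm above the worktop; z up. The caddy has a brass bar handle on two opposite sides, standing out 17 mm, 25 mm high.
- pad_red_1_top (a point): red round pad, 68 mm across, 3 mm thick, fixed in one of the four bays of the dark metal caddy (which bay varies), for a red-capped spice jar (either). Point: centre of its top face, 8 mm above the worktop; z up.
- pad_red_2_top (a point): the second red round pad, like the first, 68 mm across, 3 mm thick, fixed in one of the four bays of the dark metal caddy (which bay varies), for the other red-capped spice jar. Point: centre of its top face, 8 mm above the worktop; z up.
- big_jar_mid (a point): look-alike, stays where it is: big glass storage jar with a red lid, 115 mm tall, 72 mm across. Point: on its axis, half-way up. z is its own axis, up.
- herb_jar_mid (a point): look-alike, stays where it is: small jar of the spice jars' size but with a green lid, 106 mm tall, 45 mm across. Point: on its axis, half-way up. z is its own axis, up.
Mind the look-alikes: they are no part of the job. Leave any pink look-alike of the part that bears spice_jar_b_mid alone.

How it is judged:
By the outcome, as a careful person would: the job done as asked, in the order asked, and still so for the second after the job is handed in, with the robot touching nothing.
It also fails if it takes over 99 s, if anything falls off the work surface, if the arm or the gripper's body presses on something with over 40 N, if the wrist force passes 120 N, or if a joint passes its speed limit or range.

## Working session

There is one attempt and no reset: what is moved stays moved. The work goes in short steps, Python scripts to look and compute and a tool call to move; the robot and the scene stay as the last step left them, time stands still between calls to the robot, and variables do not carry over. Pictures are saved under pics/ and viewed, at most 14 in all, crops included, and the job is handed in when it is done.

Besides the shell and the picture viewer there is one more tool, called after "Emit:" as name(argument=value, ...) on one line, values as JSON. step_arm: Moves the arm, as the interface text tells. Shift numbers are shares of 8 cm and turn numbers shares of 180 degrees, none past 1 either way. Its arguments: {"type":"object","properties":{"motion":{"type":"array","items":{"type":"object","properties":{"wx":{"type":"number","minimum":-1,"maximum":1},"wy":{"type":"number","minimum":-1,"maximum":1},"wz":{"type":"number","minimum":-1,"maximum":1},"dx":{"type":"number","minimum":-1,"maximum":1},"dy":{"type":"number","minimum":-1,"maximum":1},"dz":{"type":"number","minimum":-1,"maximum":1},"claw":{"type":"number"}}}},"force":{"type":"number"}},"required":["motion"]}

```bash
mkdir -p pics; python3 - <<'E'
from plant import get_state, viewer
import cv2, numpy as np
s=get_state(); print({k:np.round(v,3) for k,v in s.items()})
for n in ("top","side"):
    p,d=viewer.snapshot(n); c=viewer.calibration(n); print(n,c)
    cv2.imwrite(f"pics/{n}0.png",p[:,:,::-1]); np.savez(f"{n}0.npz",p=p,d=d,E=c["extrinsics"])
E
```

```text
{'clock': np.float64(0.0), 'q': array([ 1.23 ,  0.69 , -0.195,  1.566,  0.157,  0.902, -0.215]), 'qd': array([ 0.   , -0.   , -0.   ,  0.002,  0.   , -0.   ,  0.002]), 'joint_torque': array([ 0.0000e+00, -5.2756e+01, -1.2670e+00, -1.5343e+01, -5.3000e-02,
        7.0000e-03,  0.0000e+00]), 'tool_pos': array([ 0.229, -0.581,  0.238]), 'eef_rot': array([ 0.982,  0.186, -0.   , -0.001]), 'contact_force': array([-0.634, -0.173, -0.444]), 'moment': array([ 0.009, -0.006, -0.037]), 'finger_force': np.float64(0.0), 'opening': np.float64(1.002)}
top {'vfov': 54.804799387166156, 'cx': 276.9942565238337, 'cy': 210.11825589862394, 'extrinsics': array([[ 0.0688041 , -0.97402991,  0.21571214,  0.26747581],
       [-0.99762923, -0.06747688,  0.01352024, -0.01943604],
       [ 0.00138646, -0.21613099, -0.97636339,  1.17855475],
       [ 0.        ,  0.        ,  0.        ,  1.        ]])}
side {'vfov': 53.06529152723971, 'cx': 278.1593716863388, 'cy': 205.46508325834978, 'extrinsics': array([[-0.88207023, -0.15881617,  0.44354204,  0.08060828],
       [-0.47077604,  0.33299592, -0.81699672,  0.79138172],
       [-0.0179454 , -0.92945745, -0.36849263,  0.43124703],
       [ 0.        ,  0.        ,  0.        ,  1.        ]])}
```

View pics/top0.png

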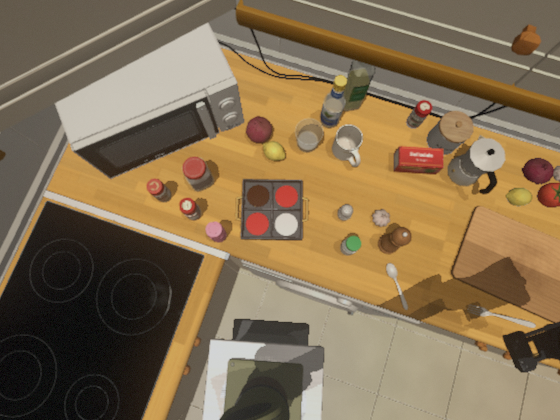

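View pics/side0.png

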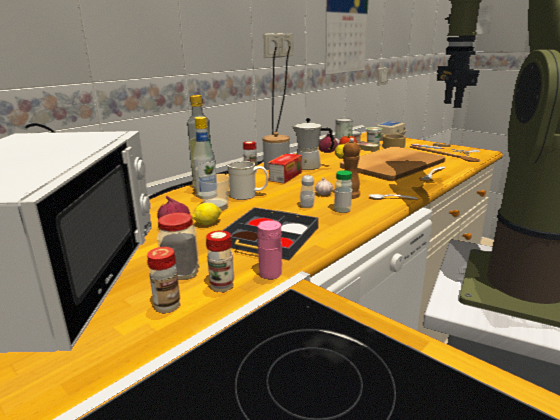

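Top view: the caddy is at (272,210), with brown pad upper left, red upper right, red lower left and white lower right. The red-capped jars are at (157,188) and (188,208), with the big jar (196,170) and the pink look-alike (216,231) beside them. Salt is at (346,212), the herb jar at (351,243) and the mill at (398,237). The side view confirms which is which.

```bash
cat > h.py <<'E'
import numpy as np, cv2
VF={"top":(54.804799387166156,276.994,210.118),"side":(53.06529152723971,278.159,205.465)}
def cloud(d,E,vf,cx,cy):
    f=210/np.tan(np.radians(vf)/2); v,u=np.mgrid[:420,:560]
    P=np.stack([(u-cx)/f*d,(v-cy)/f*d,d],-1)
    return P@E[:3,:3].T+E[:3,3]
E
python3 - <<'E'
from h import *
W={}
for n in VF:
    z=np.load(n+"0.npz"); W[n]=(cloud(z["d"].astype(float),z["E"],*VF[n]),cv2.cvtColor(z["p"],cv2.COLOR_RGB2HSV),z["d"])
P,H,d=W["top"]
f=lambda a:np.round(a,4)
ob={"jarL":(157,188,.106),"jarR":(188,208,.106),"pink":(216,231,.106),"big":(196,168,.115),"salt":(346,211,.09),"herb":(352,242,.106),"mill":(401,236,.155)}
print("table z",[f(P[v,u]) for u,v in((320,240),(130,180),(440,250))])
for k,(u,v,h) in ob.items():
    m=np.zeros(d.shape,bool); m[v-22:v+22,u-20:u+20]=1
    m&=(d>0)&(P[...,2]>h-.012)
    n,l,st,_=cv2.connectedComponentsWithStats(m.astype(np.uint8)); 
    m=l==1+np.argmax(st[1:,4]); p=P[m]
    (c,r)=cv2.minEnclosingCircle(p[:,:2].astype(np.float32))
    zt=np.median(p[:,2]); 
    # same thing from the side, near this place
    Ps,_,ds=W["side"]; ms=(ds>0)&(np.hypot(*(Ps[...,:2]-c).transpose(2,0,1))<.05)&(Ps[...,2]>h-.012); q=Ps[ms]
    cs=cv2.minEnclosingCircle(q[:,:2].astype(np.float32)) if len(q)>5 else None
    print(k,len(p),"top",f(c),f(r),"z",f(zt),f(p[:,2].max()),"side",len(q),cs and f(np.r_[cs[0],cs[1]]), f(np.median(q[:,2])) if len(q) else '')
pads={"br":(258,196),"red1":(287,197),"red2":(257,224),"white":(286,225)}
for k,(u,v) in pads.items():
    ref=H[v,u].astype(int); w=np.s_[v-16:v+17,u-16:u+17]
    dd=np.abs(H[w].astype(int)-ref); dd[...,0]=np.minimum(dd[...,0],180-dd[...,0])
    m=(dd[...,2]<40)&(dd[...,1]<60)
    if k!='white': m&=dd[...,0]<10
    m=cv2.morphologyEx(m.astype(np.uint8),cv2.MORPH_OPEN,np.ones((3,3)))
    n,l,st,_=cv2.connectedComponentsWithStats(m); m=l==1+np.argmax(st[1:,4]);p=P[w][m]
    c,r=cv2.minEnclosingCircle(p[:,:2].astype(np.float32)); print(k,f(c),f(r),f(p.mean(0)),m.sum())
E
```

```text
table z [array([ 0.4474, -0.1353, -0.0022]), array([ 0.5907,  0.4479, -0.0015]), array([ 0.4414, -0.4847,  0.0028])]
jarL 221 top [0.549 0.338] 0.023 z 0.1054 0.1107 side 428 [0.5484 0.341  0.0233] 0.1056
jarR 223 top [0.5003 0.243 ] 0.0227 z 0.1056 0.1115 side 353 [0.5013 0.2447 0.0239] 0.1054
pink 222 top [0.4394 0.1636] 0.0226 z 0.1059 0.1114 side 307 [0.4404 0.1659 0.0232] 0.1054
big 439 top [0.6071 0.2342] 0.0334 z 0.1147 0.121 side 537 [0.6071 0.2358 0.0336] 0.1147
salt 106 top [ 0.5233 -0.1963] 0.0165 z 0.0862 0.0924 side 59 [ 0.5236 -0.1926  0.0155] 0.0837
herb 191 top [ 0.4284 -0.2127] 0.0204 z 0.1054 0.1117 side 123 [ 0.4282 -0.2118  0.0222] 0.104
mill 256 top [ 0.4501 -0.3299] 0.0244 z 0.1542 0.1741 side 117 [ 0.4498 -0.3265  0.0219] 0.152
br [0.4341 0.023 ] 0.172 [0.5628 0.0564 0.0228] 384
red1 [ 0.4374 -0.0222] 0.17 [ 0.5707 -0.0273  0.0106] 389
red2 [0.3905 0.0239] 0.1306 [0.4813 0.0526 0.0102] 403
white [ 0.4868 -0.0324] 0.0343 [ 0.4862 -0.0319  0.0078] 403
```

```bash
python3 - <<'E'
from h import *
z=np.load("top0.npz");E=z["E"];P=cloud(z["d"].astype(float),E,*VF["top"]);d=z["d"];H=cv2.cvtColor(z["p"],cv2.COLOR_RGB2HSV).astype(int)
f=210/np.tan(np.radians(VF["top"][0])/2)
def plane(u,v,h):
    r=E[:3,:3]@[(u-VF["top"][1])/f,(v-VF["top"][2])/f,1]; return E[:3,3]+r*(h-E[2,3])/r[2]
C={}
for k,(u,v) in {"br":(258,196),"red1":(287,197),"red2":(257,224),"white":(286,225)}.items():
    w=np.s_[v-16:v+17,u-16:u+17]; dd=np.abs(H[w]-H[v,u]); dd[...,0]=np.minimum(dd[...,0],180-dd[...,0])
    m=(dd[...,2]<40)&(dd[...,1]<60)
    if k!='white': m&=dd[...,0]<10
    m=cv2.morphologyEx(m.astype(np.uint8),cv2.MORPH_OPEN,np.ones((3,3)))
    n,l,st,_=cv2.connectedComponentsWithStats(m); m=(l==1+np.argmax(st[1:,4])).astype(np.uint8)
    hull=cv2.convexHull(cv2.findContours(m,0,1)[0][0]); M=cv2.moments(hull)
    C[k]=plane(M["m10"]/M["m00"]+u-16,M["m01"]/M["m00"]+v-16,.008)[:2]; print(k,C[k].round(4),cv2.contourArea(hull),st[1:,4].max())
a=np.array(list(C.values()));print("centre",a.mean(0), "x-dir",(C["br"]+C["red1"]-C["red2"]-C["white"])/2,"y-dir",(C["br"]+C["red2"]-C["red1"]-C["white"])/2)
m=(d>0)&(P[...,2]>.1)&(P[...,2]<.22)&(P[...,0]>.55)&(P[...,1]>.05)
q=P[m]
for y in np.arange(.1,.6,.05):
    s=q[abs(q[:,1]-y)<.012]; s=s[np.hypot(s[:,0]-.607,s[:,1]-.234)>.05] if len(s) else s
    if len(s): print(round(y,2),s[:,0].min().round(3))
E
```

```text
br [0.5665 0.0575] 361.0 384
red1 [ 0.5714 -0.0272] 366.0 389
red2 [0.4817 0.0527] 378.5 403
white [ 0.4861 -0.0319] 381.5 403
centre [0.52645459 0.01278151] x-dir [0.08507253 0.00473532] y-dir [-0.0046627  0.0846575]
0.1 1.03
0.15 0.759
0.2 0.727
0.25 0.716
0.3 0.688
0.35 0.55
0.4 0.633
0.45 0.604
0.5 0.584
```

Emit:
step_arm(motion=[{"wz": 0.119, "dx": 0.9, "dy": -0.9}, {"wz": 0.119, "dx": 0.9, "dy": -0.9}, {"wz": 0.119, "dx": 0.9, "dy": -0.9}, {"wz": 0.119, "dx": 0.9, "dy": -0.9}])

```text
$.motion[0]: bad value
```

Emit:
step_arm(motion=[{"wx": 0, "wy": 0, "wz": 0.12, "dx": 0.9, "dy": -0.9, "dz": 0, "claw": 88}, {"wx": 0, "wy": 0, "wz": 0.12, "dx": 0.9, "dy": -0.9, "dz": 0, "claw": 88}, {"wx": 0, "wy": 0, "wz": 0.12, "dx": 0.9, "dy": -0.9, "dz": 0, "claw": 88}, {"wx": 0, "wy": 0, "wz": 0.12, "dx": 0.9, "dy": -0.9, "dz": 0, "claw": 88}], force=20)

```text
clock: 0.5
tool_pos: [0.2704, -0.4867, 0.2387]
eef_rot: [1.0, 0.0, -0.0, -0.0]
contact_force: [-0.2, -0.7, -0.6]
opening: 1.0
finger_force: 0.0
```

Emit:
step_arm(motion=[{"wx": 0, "wy": 0, "wz": 0, "dx": 0.75, "dy": -0.65, "dz": 0, "claw": 88}, {"wx": 0, "wy": 0, "wz": 0, "dx": 0.75, "dy": -0.65, "dz": 0, "claw": 88}])

```text
clock: 0.7
tool_pos: [0.3308, -0.4363, 0.2386]
eef_rot: [1.0, -0.001, 0.001, 0.0]
contact_force: [1.5, 0.2, 0.4]
opening: 0.999
finger_force: 0.0
```

Emit:
step_arm(motion=[{"wx": 0, "wy": 0, "wz": 0, "dx": 0.75, "dy": -0.65, "dz": 0, "claw": 88}, {"wx": 0, "wy": 0, "wz": 0, "dx": 0.75, "dy": -0.65, "dz": 0, "claw": 88}, {"wx": 0, "wy": 0, "wz": 0, "dx": 0.75, "dy": -0.65, "dz": 0, "claw": 88}, {"wx": 0, "wy": 0, "wz": 0, "dx": 0.75, "dy": -0.65, "dz": 0, "claw": 88}])

```text
clock: 1.1
tool_pos: [0.3893, -0.3857, 0.2385]
eef_rot: [1.0, -0.001, -0.0, 0.0]
contact_force: [-0.4, -1.3, 0.4]
opening: 1.001
finger_force: 0.0
```

```bash
cat >> h.py <<'E'
def look(name):
    "wrist picture -> world cloud, picture, state"
    from plant import get_state, viewer
    s=get_state(); c=viewer.calibration("wrist"); p,d=viewer.snapshot("wrist")
    cv2.imwrite(f"pics/{name}.png",p[:,:,::-1])
    return cloud(d.astype(float),c["extrinsics"],c["vfov"],c["cx"],c["cy"]),p,d,s
def ring(P,d,xy,r,lo,hi):
    "points in a height band near xy: enclosing circle and count"
    m=(d>0)&(np.hypot(P[...,0]-xy[0],P[...,1]-xy[1])<r)&(P[...,2]>lo)&(P[...,2]<hi)
    q=P[m]
    if len(q)<10: return None
    c,rr=cv2.minEnclosingCircle(q[:,:2].astype(np.float32)); return np.round([*c,rr,np.median(q[:,2])],4),len(q)
E
python3 - <<'E'
from h import *
P,p,d,s=look("w1"); print(s["tool_pos"].round(4),s["clock"])
print(ring(P,d,(.45,-.329),.04,.125,.158),ring(P,d,(.45,-.329),.02,.160,.18))
print(ring(P,d,(.523,-.195),.04,.065,.1))
E
```

```text
[ 0.3893 -0.3857  0.2385] 1.1
(array([ 0.4522, -0.3304,  0.0249,  0.1526]), 3150) (array([ 0.4517, -0.3309,  0.007 ,  0.1685]), 273)
(array([ 0.5261, -0.1973,  0.0173,  0.0846]), 1637)
```

View pics/w1.png

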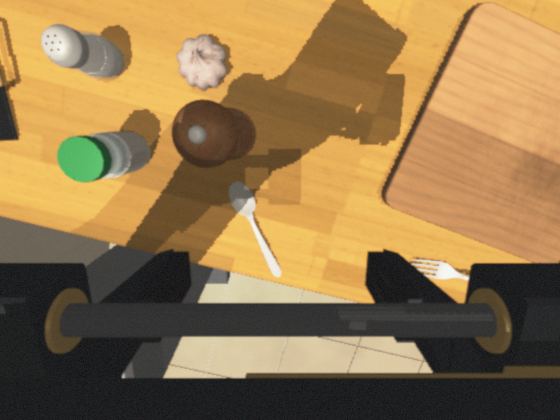

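The mill's head is at (200,133), salt at (62,45) and the herb jar at (85,158). The wrist position agrees with the top camera to about 2 mm.

Emit:
step_arm(motion=[{"wx": 0, "wy": 0, "wz": 0, "dx": 0.78, "dy": -0.7, "dz": 0, "claw": 88}, {"wx": 0, "wy": 0, "wz": 0, "dx": 0.78, "dy": -0.7, "dz": 0, "claw": 88}, {"wx": 0, "wy": 0, "wz": 0, "dx": 0.78, "dy": -0.7, "dz": 0, "claw": 88}, {"wx": 0, "wy": 0, "wz": 0, "dx": 0.78, "dy": -0.7, "dz": 0.7, "claw": 88}, {"wx": 0, "wy": 0, "wz": 0, "dx": 0.78, "dy": -0.7, "dz": 0.7, "claw": 88}, {"wx": 0, "wy": 0, "wz": 0, "dx": 0.78, "dy": -0.7, "dz": 0.7, "claw": 88}])

```text
clock: 1.75
tool_pos: [0.4497, -0.3299, 0.1817]
eef_rot: [1.0, -0.003, -0.002, -0.001]
contact_force: [-0.3, 0.0, -0.2]
opening: 1.001
finger_force: 0.0
```

Emit:
step_arm(motion=[{"wx": 0, "wy": 0, "wz": 0, "dx": 0, "dy": 0, "dz": 0.35, "claw": 88}, {"wx": 0, "wy": 0, "wz": 0, "dx": 0, "dy": 0, "dz": 0.75, "claw": 88}, {"wx": 0, "wy": 0, "wz": 0, "dx": 0, "dy": 0, "dz": 0.75, "claw": 88}, {"wx": 0, "wy": 0, "wz": 0, "dx": 0, "dy": 0, "dz": 0.75, "claw": 88}])

```text
clock: 2.15
tool_pos: [0.4523, -0.3299, 0.1242]
eef_rot: [1.0, -0.002, 0.0, 0.001]
contact_force: [0.5, 0.2, -0.1]
opening: 0.997
finger_force: 0.0
```

Emit:
step_arm(motion=[{"wx": 0, "wy": 0, "wz": 0, "dx": 0, "dy": 0, "dz": 0, "claw": 30}, {"wx": 0, "wy": 0, "wz": 0, "dx": 0, "dy": 0, "dz": 0, "claw": 30}, {"wx": 0, "wy": 0, "wz": 0, "dx": 0, "dy": 0, "dz": 0, "claw": 30}, {"wx": 0, "wy": 0, "wz": 0, "dx": 0, "dy": 0, "dz": 0, "claw": 30}, {"wx": 0, "wy": 0, "wz": 0, "dx": 0, "dy": 0, "dz": 0, "claw": 30}, {"wx": 0, "wy": 0, "wz": 0, "dx": 0, "dy": 0, "dz": 0, "claw": 30}], force=20)

```text
clock: 2.75
tool_pos: [0.4524, -0.3288, 0.123]
eef_rot: [1.0, -0.001, 0.0, 0.0]
contact_force: [-0.3, -0.1, 1.8]
opening: 0.535
finger_force: 19.6
```

Emit:
step_arm(motion=[{"wx": 0, "wy": 0, "wz": 0, "dx": 0, "dy": 0, "dz": -0.1, "claw": 30}, {"wx": 0, "wy": 0, "wz": 0, "dx": 0, "dy": 0, "dz": -0.3, "claw": 30}, {"wx": 0, "wy": 0, "wz": 0, "dx": 0, "dy": 0, "dz": -0.6, "claw": 30}, {"wx": 0, "wy": 0, "wz": 0, "dx": 0, "dy": 0, "dz": -0.9, "claw": 30}], force=30)

```text
clock: 3.15
tool_pos: [0.4517, -0.3283, 0.1954]
eef_rot: [1.0, -0.001, -0.001, -0.0]
contact_force: [-1.2, 0.1, -1.6]
opening: 0.529
finger_force: 29.1
```

Emit:
step_arm(motion=[{"wx": 0, "wy": 0, "wz": 0, "dx": 0.05, "dy": -0.1, "dz": -0.3, "claw": 30}, {"wx": 0, "wy": 0, "wz": 0, "dx": 0.1, "dy": -0.3, "dz": -0.5, "claw": 30}, {"wx": 0, "wy": 0, "wz": 0, "dx": 0.2, "dy": -0.6, "dz": -0.7, "claw": 30}, {"wx": 0, "wy": 0, "wz": 0, "dx": 0.28, "dy": -0.97, "dz": -0.7, "claw": 30}])

```text
clock: 3.55
tool_pos: [0.4761, -0.2506, 0.2528]
eef_rot: [1.0, -0.002, 0.002, 0.001]
contact_force: [0.4, -0.5, -0.8]
opening: 0.53
finger_force: 29.2
```

Emit:
step_arm(motion=[{"wx": 0, "wy": 0, "wz": 0, "dx": 0.1, "dy": -0.3, "dz": 0, "claw": 30}, {"wx": 0, "wy": 0, "wz": 0, "dx": 0.2, "dy": -0.65, "dz": 0, "claw": 30}, {"wx": 0, "wy": 0, "wz": 0, "dx": 0.3, "dy": -1, "dz": 0, "claw": 30}])

```text
clock: 3.85
tool_pos: [0.4988, -0.1687, 0.2507]
eef_rot: [1.0, -0.001, -0.0, -0.0]
contact_force: [0.3, -0.7, -1.9]
opening: 0.53
finger_force: 29.6
```

Emit:
step_arm(motion=[{"wx": 0, "wy": 0, "wz": 0, "dx": 0.1, "dy": -0.3, "dz": 0, "claw": 30}, {"wx": 0, "wy": 0, "wz": 0, "dx": 0.2, "dy": -0.65, "dz": 0, "claw": 30}, {"wx": 0, "wy": 0, "wz": 0, "dx": 0.3, "dy": -1, "dz": 0, "claw": 30}])

```text
clock: 4.15
tool_pos: [0.5227, -0.0888, 0.2506]
eef_rot: [1.0, -0.001, -0.001, -0.0]
contact_force: [-0.1, -0.1, -0.5]
opening: 0.528
finger_force: 29.6
```

Emit:
step_arm(motion=[{"wx": 0, "wy": 0, "wz": 0, "dx": 0.1, "dy": -0.3, "dz": 0, "claw": 30}, {"wx": 0, "wy": 0, "wz": 0, "dx": 0.2, "dy": -0.65, "dz": 0, "claw": 30}, {"wx": 0, "wy": 0, "wz": 0, "dx": 0.3, "dy": -1, "dz": 0, "claw": 30}])

```text
clock: 4.45
tool_pos: [0.5467, -0.0089, 0.2506]
eef_rot: [1.0, -0.001, -0.001, -0.0]
contact_force: [0.3, 0.5, -1.5]
opening: 0.529
finger_force: 29.6
```

Emit:
step_arm(motion=[{"wx": 0, "wy": 0, "wz": 0, "dx": 0.1, "dy": -0.3, "dz": 0, "claw": 30}, {"wx": 0, "wy": 0, "wz": 0, "dx": 0.17, "dy": -0.6, "dz": 0, "claw": 30}, {"wx": 0, "wy": 0, "wz": 0, "dx": 0.22, "dy": -0.8, "dz": 0, "claw": 30}, {"wx": 0, "wy": 0, "wz": 0, "dx": 0.23, "dy": -0.86, "dz": 0, "claw": 30}, {"wx": 0, "wy": 0, "wz": 0, "dx": 0.23, "dy": -0.86, "dz": 0, "claw": 30}, {"wx": 0, "wy": 0, "wz": 0, "dx": 0.23, "dy": -0.86, "dz": 0, "claw": 30}])

```text
clock: 5.05
tool_pos: [0.5654, 0.0559, 0.2507]
eef_rot: [1.0, -0.002, -0.0, 0.001]
contact_force: [0.3, -1.0, -1.2]
opening: 0.531
finger_force: 29.6
```

```bash
cat >> h.py <<'E'
def side(name):
    from plant import viewer
    c=viewer.calibration("side"); p,d=viewer.snapshot("side"); cv2.imwrite(f"pics/{name}.png",p[:,:,::-1])
    return cloud(d.astype(float),c["extrinsics"],*VF["side"]),p,d
E
python3 - <<'E'
from h import *
from plant import get_state
s=get_state();print(s["tool_pos"].round(4),s["opening"])
side("s1")
E
```

```text
[0.5654 0.0559 0.2507] 0.5305215285333333
```

View pics/s1.png

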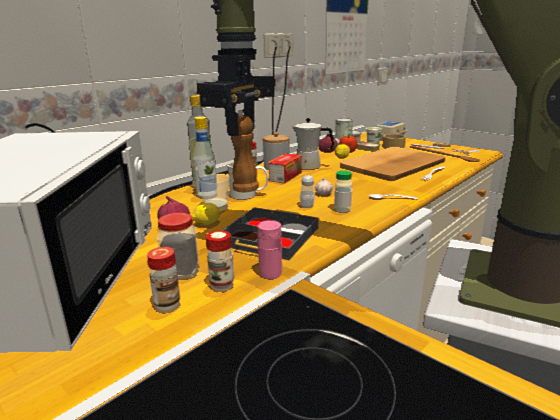

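The mill hangs upright at (243,165), above the caddy's back bay. Next I lower it.

Emit:
step_arm(motion=[{"wx": 0, "wy": 0, "wz": 0, "dx": 0.02, "dy": -0.02, "dz": 0.3, "claw": 30}, {"wx": 0, "wy": 0, "wz": 0, "dx": 0.02, "dy": -0.02, "dz": 0.6, "claw": 30}, {"wx": 0, "wy": 0, "wz": 0, "dx": 0.02, "dy": -0.02, "dz": 0.9, "claw": 30}, {"wx": 0, "wy": 0, "wz": 0, "dx": 0.02, "dy": -0.02, "dz": 1, "claw": 30}])

```text
clock: 5.5
tool_pos: [0.5659, 0.0574, 0.1687]
eef_rot: [1.0, -0.002, -0.002, 0.001]
contact_force: [-0.7, -0.5, -1.4]
opening: 0.529
finger_force: 29.6
```

Emit:
step_arm(motion=[{"wx": 0, "wy": 0, "wz": 0, "dx": 0, "dy": 0, "dz": 0.15, "claw": 30}, {"wx": 0, "wy": 0, "wz": 0, "dx": 0, "dy": 0, "dz": 0.3, "claw": 30}, {"wx": 0, "wy": 0, "wz": 0, "dx": 0, "dy": 0, "dz": 0.4, "claw": 30}, {"wx": 0, "wy": 0, "wz": 0, "dx": 0, "dy": 0, "dz": 0.44, "claw": 30}, {"wx": 0, "wy": 0, "wz": 0, "dx": 0, "dy": 0, "dz": 0.44, "claw": 30}, {"wx": 0, "wy": 0, "wz": 0, "dx": 0, "dy": 0, "dz": 0.44, "claw": 30}])

```text
clock: 6.1
tool_pos: [0.5678, 0.0591, 0.1359]
eef_rot: [1.0, -0.001, 0.0, -0.0]
contact_force: [0.1, 0.6, -1.0]
opening: 0.524
finger_force: 29.3
```

Emit:
step_arm(motion=[{"wx": 0, "wy": 0, "wz": 0, "dx": 0, "dy": 0, "dz": 0.03, "claw": 30}, {"wx": 0, "wy": 0, "wz": 0, "dx": 0, "dy": 0, "dz": 0.05, "claw": 30}, {"wx": 0, "wy": 0, "wz": 0, "dx": 0, "dy": 0, "dz": 0.05, "claw": 30}, {"wx": 0, "wy": 0, "wz": 0, "dx": 0, "dy": 0, "dz": 0.05, "claw": 30}])

```text
clock: 6.5
tool_pos: [0.5675, 0.0591, 0.1316]
eef_rot: [1.0, -0.001, 0.0, 0.0]
contact_force: [-0.2, 0.1, -1.9]
opening: 0.531
finger_force: 29.3
```

Emit:
step_arm(motion=[{"wx": 0, "wy": 0, "wz": 0, "dx": 0, "dy": 0.015, "dz": 0.015, "claw": 30}, {"wx": 0, "wy": 0, "wz": 0, "dx": 0, "dy": 0.015, "dz": 0.015, "claw": 30}, {"wx": 0, "wy": 0, "wz": 0, "dx": 0, "dy": 0.015, "dz": 0.015, "claw": 30}])

```text
clock: 6.8
tool_pos: [0.568, 0.0583, 0.131]
eef_rot: [1.0, -0.001, 0.001, -0.0]
contact_force: [-1.8, 1.2, 5.4]
opening: 0.529
finger_force: 29.2
```

Contact, so I open, rise and head back towards the salt.

Emit:
step_arm(motion=[{"wx": 0, "wy": 0, "wz": 0, "dx": 0, "dy": 0, "dz": 0, "claw": 60}, {"wx": 0, "wy": 0, "wz": 0, "dx": 0, "dy": 0, "dz": 0, "claw": 80}, {"wx": 0, "wy": 0, "wz": 0, "dx": 0, "dy": 0, "dz": 0, "claw": 80}, {"wx": 0, "wy": 0, "wz": 0, "dx": 0, "dy": 0, "dz": 0, "claw": 80}])

```text
clock: 7.2
tool_pos: [0.5673, 0.0577, 0.1301]
eef_rot: [1.0, -0.001, -0.0, 0.0]
contact_force: [0.4, 0.4, 0.5]
opening: 0.871
finger_force: 0.0
```

Emit:
step_arm(motion=[{"wx": 0, "wy": 0, "wz": 0, "dx": 0, "dy": 0, "dz": -0.3, "claw": 80}, {"wx": 0, "wy": 0, "wz": 0, "dx": 0, "dy": 0, "dz": -0.9, "claw": 80}, {"wx": 0, "wy": 0, "wz": 0, "dx": 0, "dy": 0, "dz": -0.95, "claw": 80}])

```text
clock: 7.5
tool_pos: [0.5708, 0.0581, 0.211]
eef_rot: [1.0, -0.001, 0.005, -0.001]
contact_force: [0.9, -0.3, 0.3]
opening: 0.906
finger_force: 0.0
```

Emit:
step_arm(motion=[{"wx": 0, "wy": 0, "wz": 0, "dx": -0.1, "dy": 0.5, "dz": 0, "claw": 88}, {"wx": 0, "wy": 0, "wz": 0, "dx": -0.2, "dy": 1, "dz": 0, "claw": 88}])

```text
clock: 7.7
tool_pos: [0.5515, -0.0216, 0.2065]
eef_rot: [1.0, 0.001, 0.001, -0.0]
contact_force: [0.1, -0.8, -1.2]
opening: 0.997
finger_force: 0.0
```

Emit:
step_arm(motion=[{"wx": 0, "wy": 0, "wz": 0, "dx": -0.1, "dy": 0.5, "dz": 0, "claw": 88}, {"wx": 0, "wy": 0, "wz": 0, "dx": -0.4, "dy": 1, "dz": 0, "claw": 88}, {"wx": 0, "wy": 0, "wz": 0, "dx": -0.5, "dy": 1, "dz": 0, "claw": 88}, {"wx": 0, "wy": 0, "wz": 0, "dx": -0.5, "dy": 1, "dz": 0, "claw": 88}])

```text
clock: 8.1
tool_pos: [0.5095, -0.1031, 0.206]
eef_rot: [1.0, -0.003, -0.001, 0.0]
contact_force: [0.3, 0.8, 1.4]
opening: 1.001
finger_force: 0.0
```

```bash
python3 - <<'E'
from h import *
P,p,d,s=look("w2"); print(s["tool_pos"].round(4),s["clock"])
print("salt",ring(P,d,(.525,-.196),.035,.072,.1),ring(P,d,(.525,-.196),.035,.084,.1))
print("mill",ring(P,d,(.5665,.0575),.05,.13,.165),ring(P,d,(.5665,.0575),.05,.170,.19))
from plant import viewer
c=viewer.calibration("top");pt,dt=viewer.snapshot("top");P=cloud(dt.astype(float),c["extrinsics"],*VF["top"])
print("mill top",ring(P,dt,(.5665,.0575),.05,.13,.165),ring(P,dt,(.5665,.0575),.05,.170,.19))
P,p,d=side("s2")
print("mill side",ring(P,d,(.5665,.0575),.05,.13,.165),ring(P,d,(.5665,.0575),.05,.05,.08))
E
```

```text
[ 0.5095 -0.1031  0.206 ] 8.1
salt (array([ 0.5266, -0.196 ,  0.0173,  0.0856]), 1238) (array([ 0.5269, -0.1958,  0.0144,  0.0872]), 763)
mill (array([0.5678, 0.0556, 0.0248, 0.1559]), 4381) (array([0.5673, 0.0523, 0.0037, 0.172 ]), 40)
mill top (array([0.5653, 0.0568, 0.0249, 0.1572]), 218) (array([0.5655, 0.0568, 0.0059, 0.1762]), 17)
mill side (array([0.5624, 0.062 , 0.0243, 0.1494]), 356) (array([0.5626, 0.0599, 0.0262, 0.064 ]), 294)
```

View pics/w2.png

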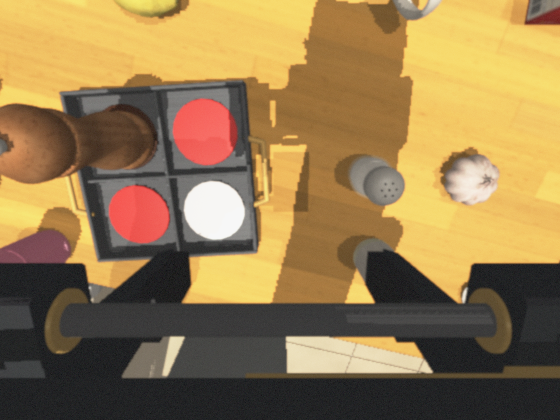

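The mill stands in the brown bay (110,135). The salt shaker's cap is at (384,185), clear of the garlic (470,178), so I go for the salt.

Emit:
step_arm(motion=[{"wx": 0, "wy": 0, "wz": 0, "dx": 0.1, "dy": 0.5, "dz": 0, "claw": 88}, {"wx": 0, "wy": 0, "wz": 0, "dx": 0.2, "dy": 1, "dz": 0, "claw": 88}, {"wx": 0, "wy": 0, "wz": 0, "dx": 0.2, "dy": 1, "dz": 0, "claw": 88}])

```text
clock: 8.55
tool_pos: [0.5285, -0.1876, 0.2064]
eef_rot: [1.0, -0.004, 0.001, 0.002]
contact_force: [-0.7, 0.0, 0.3]
opening: 1.0
finger_force: 0.0
```

Emit:
step_arm(motion=[{"wx": 0, "wy": 0, "wz": 0, "dx": 0, "dy": 0.15, "dz": 0, "claw": 88}, {"wx": 0, "wy": 0, "wz": 0, "dx": 0, "dy": 0.15, "dz": 0.5, "claw": 88}, {"wx": 0, "wy": 0, "wz": 0, "dx": 0, "dy": 0.15, "dz": 1, "claw": 88}, {"wx": 0, "wy": 0, "wz": 0, "dx": 0, "dy": 0.15, "dz": 1, "claw": 88}])

```text
clock: 8.95
tool_pos: [0.5241, -0.1911, 0.1222]
eef_rot: [1.0, 0.001, -0.005, -0.002]
contact_force: [-1.2, -0.2, 0.7]
opening: 1.0
finger_force: 0.0
```

Emit:
step_arm(motion=[{"wx": 0, "wy": 0, "wz": 0, "dx": 0, "dy": 0, "dz": 0.5, "claw": 88}, {"wx": 0, "wy": 0, "wz": 0, "dx": 0, "dy": 0, "dz": 1, "claw": 88}, {"wx": 0, "wy": 0, "wz": 0, "dx": 0, "dy": 0, "dz": 1, "claw": 88}, {"wx": 0, "wy": 0, "wz": 0, "dx": 0, "dy": 0, "dz": 1, "claw": 88}])

```text
clock: 9.35
tool_pos: [0.5278, -0.1934, 0.0477]
eef_rot: [1.0, -0.0, 0.0, -0.0]
contact_force: [-0.7, -0.1, 0.0]
opening: 1.0
finger_force: 0.0
```

Emit:
step_arm(motion=[{"wx": 0, "wy": 0, "wz": 0, "dx": 0, "dy": 0, "dz": 0.05, "claw": 30}, {"wx": 0, "wy": 0, "wz": 0, "dx": 0, "dy": 0, "dz": 0.05, "claw": 30}, {"wx": 0, "wy": 0, "wz": 0, "dx": 0, "dy": 0, "dz": 0.05, "claw": 30}, {"wx": 0, "wy": 0, "wz": 0, "dx": 0, "dy": 0, "dz": 0.05, "claw": 30}, {"wx": 0, "wy": 0, "wz": 0, "dx": 0, "dy": 0, "dz": 0.05, "claw": 30}, {"wx": 0, "wy": 0, "wz": 0, "dx": 0, "dy": 0, "dz": 0.05, "claw": 30}, {"wx": 0, "wy": 0, "wz": 0, "dx": 0, "dy": 0, "dz": 0.05, "claw": 30}], force=20)

```text
clock: 10.05
tool_pos: [0.5276, -0.1959, 0.043]
eef_rot: [1.0, -0.002, 0.001, 0.001]
contact_force: [0.1, -2.2, 5.6]
opening: 0.421
finger_force: 20.1
```

```bash
python3 - <<'E'
from h import *
P,p,d=side("s3"); cv2.imwrite("pics/s3c.png",cv2.resize(p[130:260,250:410,::-1],None,fx=4,fy=4,interpolation=2))
E
```

```text
(no output)
```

View pics/s3c.png

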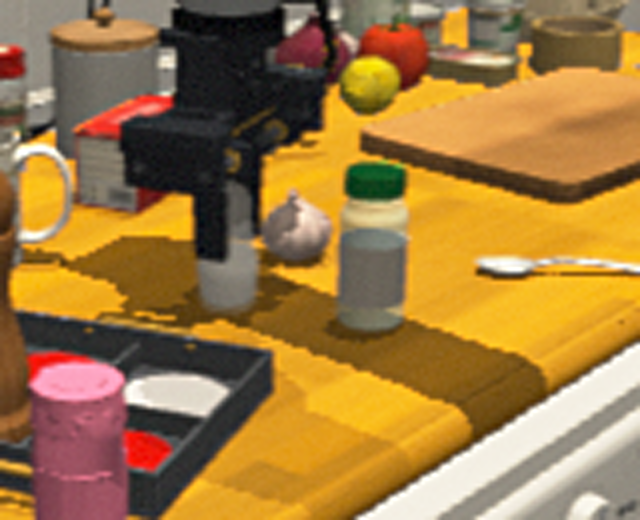

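The fingers hold the shaker upright at (228,270 in the crop). The opening is smaller than expected, so I test with a short lift.

Emit:
step_arm(motion=[{"wx": 0, "wy": 0, "wz": 0, "dx": 0, "dy": 0, "dz": -0.1, "claw": 30}, {"wx": 0, "wy": 0, "wz": 0, "dx": 0, "dy": 0, "dz": -0.3, "claw": 30}, {"wx": 0, "wy": 0, "wz": 0, "dx": 0, "dy": 0, "dz": -0.5, "claw": 30}, {"wx": 0, "wy": 0, "wz": 0, "dx": 0, "dy": 0, "dz": -0.6, "claw": 30}, {"wx": 0, "wy": 0, "wz": 0, "dx": 0, "dy": 0, "dz": -0.6, "claw": 30}])

```text
clock: 10.6
tool_pos: [0.5274, -0.1936, 0.0913]
eef_rot: [1.0, -0.001, 0.001, -0.0]
contact_force: [0.6, 0.3, -0.9]
opening: 0.419
finger_force: 19.6
```

```bash
python3 - <<'E'
from h import *
P,p,d=side("s4"); cv2.imwrite("pics/s4c.png",cv2.resize(p[110:240,250:410,::-1],None,fx=4,fy=4,interpolation=2))
E
```

```text
(no output)
```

View pics/s4c.png

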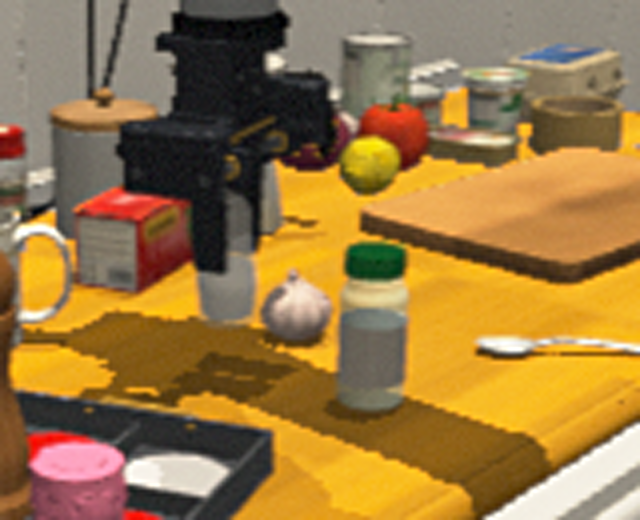

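The shaker is lifted cleanly and hangs straight, so I carry it to the white pad.

Emit:
step_arm(motion=[{"wx": 0, "wy": 0, "wz": 0, "dx": -0.05, "dy": -0.2, "dz": -0.1, "claw": 30}, {"wx": 0, "wy": 0, "wz": 0, "dx": -0.1, "dy": -0.45, "dz": -0.2, "claw": 30}, {"wx": 0, "wy": 0, "wz": 0, "dx": -0.16, "dy": -0.68, "dz": -0.2, "claw": 30}])

```text
clock: 10.95
tool_pos: [0.5139, -0.1374, 0.1068]
eef_rot: [1.0, -0.001, 0.0, -0.0]
contact_force: [-0.5, 0.3, -0.7]
opening: 0.425
finger_force: 19.6
```

Emit:
step_arm(motion=[{"wx": 0, "wy": 0, "wz": 0, "dx": -0.08, "dy": -0.34, "dz": 0, "claw": 30}, {"wx": 0, "wy": 0, "wz": 0, "dx": -0.16, "dy": -0.68, "dz": 0, "claw": 30}])

```text
clock: 11.15
tool_pos: [0.5004, -0.083, 0.1062]
eef_rot: [1.0, -0.001, -0.001, -0.0]
contact_force: [0.0, 0.7, -0.8]
opening: 0.421
finger_force: 19.6
```

Emit:
step_arm(motion=[{"wx": 0, "wy": 0, "wz": 0, "dx": -0.08, "dy": -0.34, "dz": 0, "claw": 30}, {"wx": 0, "wy": 0, "wz": 0, "dx": -0.15, "dy": -0.65, "dz": 0, "claw": 30}, {"wx": 0, "wy": 0, "wz": 0, "dx": -0.15, "dy": -0.65, "dz": 0, "claw": 30}, {"wx": 0, "wy": 0, "wz": 0, "dx": -0.15, "dy": -0.65, "dz": 0, "claw": 30}, {"wx": 0, "wy": 0, "wz": 0, "dx": -0.15, "dy": -0.65, "dz": 0, "claw": 30}])

```text
clock: 11.65
tool_pos: [0.4895, -0.0338, 0.1063]
eef_rot: [1.0, -0.002, -0.0, 0.0]
contact_force: [0.8, -0.1, -0.5]
opening: 0.418
finger_force: 19.6
```

Emit:
step_arm(motion=[{"wx": 0, "wy": 0, "wz": 0, "dx": 0.01, "dy": -0.03, "dz": 0.2, "claw": 30}, {"wx": 0, "wy": 0, "wz": 0, "dx": 0.01, "dy": -0.03, "dz": 0.4, "claw": 30}, {"wx": 0, "wy": 0, "wz": 0, "dx": 0.01, "dy": -0.03, "dz": 0.55, "claw": 30}, {"wx": 0, "wy": 0, "wz": 0, "dx": 0.01, "dy": -0.03, "dz": 0.62, "claw": 30}, {"wx": 0, "wy": 0, "wz": 0, "dx": 0.01, "dy": -0.03, "dz": 0.66, "claw": 30}, {"wx": 0, "wy": 0, "wz": 0, "dx": 0.01, "dy": -0.03, "dz": 0.66, "claw": 30}, {"wx": 0, "wy": 0, "wz": 0, "dx": 0.01, "dy": -0.03, "dz": 0.66, "claw": 30}])

```text
clock: 12.35
tool_pos: [0.4907, -0.0309, 0.0539]
eef_rot: [1.0, -0.001, 0.0, 0.0]
contact_force: [-0.8, 0.4, -0.4]
opening: 0.424
finger_force: 19.6
```

Emit:
step_arm(motion=[{"wx": 0, "wy": 0, "wz": 0, "dx": 0, "dy": 0, "dz": 0.03, "claw": 30}, {"wx": 0, "wy": 0, "wz": 0, "dx": 0, "dy": 0, "dz": 0.03, "claw": 30}, {"wx": 0, "wy": 0, "wz": 0, "dx": 0, "dy": 0, "dz": 0.03, "claw": 30}])

```text
clock: 12.65
tool_pos: [0.4906, -0.0307, 0.0513]
eef_rot: [1.0, -0.001, 0.0, 0.0]
contact_force: [0.9, 0.6, -1.4]
opening: 0.424
finger_force: 19.6
```

Emit:
step_arm(motion=[{"wx": 0, "wy": 0, "wz": 0, "dx": 0, "dy": 0, "dz": 0.02, "claw": 30}, {"wx": 0, "wy": 0, "wz": 0, "dx": 0, "dy": 0, "dz": 0.02, "claw": 30}, {"wx": 0, "wy": 0, "wz": 0, "dx": 0, "dy": 0, "dz": 0.02, "claw": 30}])

```text
clock: 12.95
tool_pos: [0.4909, -0.0309, 0.0508]
eef_rot: [1.0, -0.001, 0.001, 0.0]
contact_force: [-1.8, 0.5, 12.8]
opening: 0.429
finger_force: 20.4
```

Emit:
step_arm(motion=[{"wx": 0, "wy": 0, "wz": 0, "dx": 0, "dy": 0, "dz": 0, "claw": 55}, {"wx": 0, "wy": 0, "wz": 0, "dx": 0, "dy": 0, "dz": 0, "claw": 65}, {"wx": 0, "wy": 0, "wz": 0, "dx": 0, "dy": 0, "dz": 0, "claw": 65}, {"wx": 0, "wy": 0, "wz": 0, "dx": 0, "dy": 0, "dz": 0, "claw": 65}])

```text
clock: 13.35
tool_pos: [0.4904, -0.0307, 0.0494]
eef_rot: [1.0, -0.001, -0.0, 0.0]
contact_force: [0.2, 0.3, 0.1]
opening: 0.731
finger_force: 0.0
```

Emit:
step_arm(motion=[{"wx": 0, "wy": 0, "wz": 0, "dx": 0, "dy": 0, "dz": -0.3, "claw": 65}, {"wx": 0, "wy": 0, "wz": 0, "dx": 0, "dy": 0, "dz": -0.7, "claw": 65}, {"wx": 0, "wy": 0, "wz": 0, "dx": 0, "dy": 0, "dz": -1, "claw": 65}])

```text
clock: 13.65
tool_pos: [0.4904, -0.0308, 0.1306]
eef_rot: [1.0, -0.001, -0.0, 0.0]
contact_force: [0.4, 0.2, -1.0]
opening: 0.739
finger_force: 0.0
```

Emit:
step_arm(motion=[{"wx": 0, "wy": 0, "wz": 0, "dx": 0, "dy": 0, "dz": -0.5, "claw": 75}, {"wx": 0, "wy": 0, "wz": 0, "dx": 0, "dy": 0, "dz": -1, "claw": 88}, {"wx": 0, "wy": 0, "wz": 0, "dx": 0, "dy": 0, "dz": -1, "claw": 88}])

```text
clock: 13.95
tool_pos: [0.4934, -0.0309, 0.2137]
eef_rot: [1.0, -0.001, 0.005, 0.0]
contact_force: [0.4, -0.4, 0.3]
opening: 0.984
finger_force: 0.0
```

Emit:
step_arm(motion=[{"wx": 0, "wy": 0, "wz": 0, "dx": 0, "dy": -0.4, "dz": 0, "claw": 88}, {"wx": 0, "wy": 0, "wz": 0, "dx": 0, "dy": -0.86, "dz": 0, "claw": 88}])

```text
clock: 14.15
tool_pos: [0.4905, 0.0371, 0.2093]
eef_rot: [1.0, -0.003, 0.0, 0.0]
contact_force: [0.3, 0.7, -0.1]
opening: 1.0
finger_force: 0.0
```

Emit:
step_arm(motion=[{"wx": 0, "wy": 0, "wz": 0, "dx": 0, "dy": -0.43, "dz": 0, "claw": 88}, {"wx": 0, "wy": 0, "wz": 0, "dx": 0, "dy": -0.86, "dz": 0, "claw": 88}, {"wx": 0, "wy": 0, "wz": 0, "dx": 0, "dy": -0.86, "dz": 0, "claw": 88}])

```text
clock: 14.45
tool_pos: [0.4901, 0.113, 0.2086]
eef_rot: [1.0, 0.003, -0.0, -0.002]
contact_force: [-1.0, 0.6, -0.9]
opening: 0.997
finger_force: 0.0
```

```bash
python3 - <<'E'
from h import *
P,p,d,s=look("w3"); print(s["tool_pos"].round(4),s["clock"])
for k,c in {"jarR":(.502,.244),"jarL":(.55,.339),"pink":(.44,.165)}.items(): print(k,ring(P,d,c,.035,.095,.115))
print("salt",ring(P,d,(.488,-.031),.04,.08,.12))
from plant import viewer
c=viewer.calibration("top");pt,dt=viewer.snapshot("top");P=cloud(dt.astype(float),c["extrinsics"],*VF["top"])
print("salt top",ring(P,dt,(.486,-.032),.04,.086,.115),"mill",ring(P,dt,(.5665,.0575),.05,.13,.165),"jarR",ring(P,dt,(.5,.243),.035,.094,.115))
E
```

```text
[0.4901 0.113  0.2086] 14.45
jarR (array([0.5028, 0.243 , 0.023 , 0.106 ]), 2612)
jarL (array([0.5504, 0.333 , 0.0217, 0.1037]), 991)
pink (array([0.4424, 0.1638, 0.0228, 0.1059]), 2132)
salt (array([ 0.489 , -0.0302,  0.0174,  0.0931]), 1285)
salt top (array([ 0.4871, -0.0308,  0.0168,  0.0933]), 115) mill (array([0.567 , 0.058 , 0.0245, 0.1601]), 81) jarR None
```

View pics/w3.png

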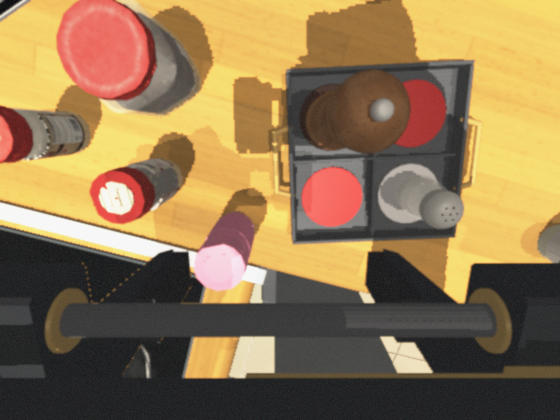

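Mill and salt stand centred in their bays, at (330,115) and (410,195). Jar B is at (122,195), so I descend on it.

Emit:
step_arm(motion=[{"wx": 0, "wy": 0, "wz": 0, "dx": 0.08, "dy": -0.4, "dz": 0, "claw": 88}, {"wx": 0, "wy": 0, "wz": 0, "dx": 0.16, "dy": -0.82, "dz": 0, "claw": 88}])

```text
clock: 14.75
tool_pos: [0.5041, 0.1696, 0.2091]
eef_rot: [1.0, -0.004, -0.0, 0.001]
contact_force: [0.0, 1.1, 0.9]
opening: 1.001
finger_force: 0.0
```

Emit:
step_arm(motion=[{"wx": 0, "wy": 0, "wz": 0, "dx": 0, "dy": -0.4, "dz": 0, "claw": 88}, {"wx": 0, "wy": 0, "wz": 0, "dx": 0, "dy": -0.82, "dz": 0, "claw": 88}, {"wx": 0, "wy": 0, "wz": 0, "dx": 0, "dy": -0.82, "dz": 0, "claw": 88}, {"wx": 0, "wy": 0, "wz": 0, "dx": 0, "dy": -0.82, "dz": 0.5, "claw": 88}, {"wx": 0, "wy": 0, "wz": 0, "dx": 0, "dy": -0.82, "dz": 0.8, "claw": 88}, {"wx": 0, "wy": 0, "wz": 0, "dx": 0, "dy": -0.82, "dz": 0.9, "claw": 88}, {"wx": 0, "wy": 0, "wz": 0, "dx": 0, "dy": -0.82, "dz": 0.9, "claw": 88}])

```text
clock: 15.45
tool_pos: [0.5036, 0.2358, 0.1365]
eef_rot: [1.0, -0.002, -0.001, 0.001]
contact_force: [0.4, 0.2, 0.5]
opening: 0.999
finger_force: 0.0
```

Emit:
step_arm(motion=[{"wx": 0, "wy": 0, "wz": 0, "dx": -0.01, "dy": -0.09, "dz": 0, "claw": 88}, {"wx": 0, "wy": 0, "wz": 0, "dx": -0.01, "dy": -0.09, "dz": 0.4, "claw": 88}, {"wx": 0, "wy": 0, "wz": 0, "dx": -0.01, "dy": -0.09, "dz": 0.8, "claw": 88}, {"wx": 0, "wy": 0, "wz": 0, "dx": -0.01, "dy": -0.09, "dz": 1, "claw": 88}, {"wx": 0, "wy": 0, "wz": 0, "dx": -0.01, "dy": -0.09, "dz": 1, "claw": 88}, {"wx": 0, "wy": 0, "wz": 0, "dx": -0.01, "dy": -0.09, "dz": 1, "claw": 88}])

```text
clock: 16.05
tool_pos: [0.504, 0.2458, 0.0587]
eef_rot: [1.0, -0.001, 0.001, -0.0]
contact_force: [1.1, 0.6, 0.1]
opening: 0.999
finger_force: 0.0
```

Emit:
step_arm(motion=[{"wx": 0, "wy": 0, "wz": 0, "dx": 0, "dy": 0, "dz": 0, "claw": 30}, {"wx": 0, "wy": 0, "wz": 0, "dx": 0, "dy": 0, "dz": 0, "claw": 30}, {"wx": 0, "wy": 0, "wz": 0, "dx": 0, "dy": 0, "dz": 0, "claw": 30}, {"wx": 0, "wy": 0, "wz": 0, "dx": 0, "dy": 0, "dz": 0, "claw": 30}, {"wx": 0, "wy": 0, "wz": 0, "dx": 0, "dy": 0, "dz": 0, "claw": 30}, {"wx": 0, "wy": 0, "wz": 0, "dx": 0, "dy": 0, "dz": 0, "claw": 30}, {"wx": 0, "wy": 0, "wz": 0, "dx": 0, "dy": 0, "dz": 0, "claw": 30}], force=20)

```text
clock: 16.75
tool_pos: [0.5031, 0.245, 0.0576]
eef_rot: [1.0, -0.001, 0.0, 0.0]
contact_force: [0.4, -0.8, 0.9]
opening: 0.495
finger_force: 20.0
```

Emit:
step_arm(motion=[{"wx": 0, "wy": 0, "wz": 0, "dx": 0, "dy": 0, "dz": -0.2, "claw": 30}, {"wx": 0, "wy": 0, "wz": 0, "dx": 0, "dy": 0, "dz": -0.5, "claw": 30}, {"wx": 0, "wy": 0, "wz": 0, "dx": 0, "dy": 0, "dz": -1, "claw": 30}], force=25)

```text
clock: 17.05
tool_pos: [0.5013, 0.2445, 0.1363]
eef_rot: [1.0, -0.001, -0.002, 0.001]
contact_force: [0.4, 0.4, -1.5]
opening: 0.495
finger_force: 25.0
```

Emit:
step_arm(motion=[{"wx": 0, "wy": 0, "wz": 0, "dx": 0, "dy": 0, "dz": -0.5, "claw": 30}, {"wx": 0, "wy": 0, "wz": 0, "dx": 0, "dy": 0, "dz": -1, "claw": 30}])

```text
clock: 17.25
tool_pos: [0.5025, 0.245, 0.2186]
eef_rot: [1.0, -0.001, -0.001, 0.0]
contact_force: [0.3, -0.2, -1.7]
opening: 0.499
finger_force: 25.0
```

Emit:
step_arm(motion=[{"wx": 0, "wy": 0, "wz": 0, "dx": 0, "dy": 0.3, "dz": -0.4, "claw": 30}, {"wx": 0, "wy": 0, "wz": 0, "dx": 0.1, "dy": 0.6, "dz": -0.6, "claw": 30}, {"wx": 0, "wy": 0, "wz": 0, "dx": 0.2, "dy": 0.95, "dz": -0.6, "claw": 30}])

```text
clock: 17.55
tool_pos: [0.5202, 0.1697, 0.2681]
eef_rot: [1.0, -0.0, 0.002, -0.001]
contact_force: [0.8, 0.6, -1.4]
opening: 0.49
finger_force: 25.0
```

Emit:
step_arm(motion=[{"wx": 0, "wy": 0, "wz": 0, "dx": 0.1, "dy": 0.4, "dz": 0, "claw": 30}, {"wx": 0, "wy": 0, "wz": 0, "dx": 0.25, "dy": 0.9, "dz": 0, "claw": 30}])

```text
clock: 17.75
tool_pos: [0.5381, 0.0976, 0.2654]
eef_rot: [1.0, 0.0, -0.0, -0.001]
contact_force: [0.8, -0.3, -1.3]
opening: 0.492
finger_force: 25.0
```

Emit:
step_arm(motion=[{"wx": 0, "wy": 0, "wz": 0, "dx": 0.1, "dy": 0.4, "dz": 0, "claw": 30}, {"wx": 0, "wy": 0, "wz": 0, "dx": 0.25, "dy": 0.85, "dz": 0, "claw": 30}])

```text
clock: 17.95
tool_pos: [0.558, 0.0283, 0.2652]
eef_rot: [1.0, -0.001, -0.001, -0.0]
contact_force: [1.0, 1.4, -2.4]
opening: 0.496
finger_force: 25.0
```

Emit:
step_arm(motion=[{"wx": 0, "wy": 0, "wz": 0, "dx": 0.1, "dy": 0.4, "dz": 0, "claw": 30}, {"wx": 0, "wy": 0, "wz": 0, "dx": 0.19, "dy": 0.7, "dz": 0, "claw": 30}, {"wx": 0, "wy": 0, "wz": 0, "dx": 0.19, "dy": 0.7, "dz": 0, "claw": 30}, {"wx": 0, "wy": 0, "wz": 0, "dx": 0.19, "dy": 0.7, "dz": 0, "claw": 30}])

```text
clock: 18.35
tool_pos: [0.5732, -0.0269, 0.265]
eef_rot: [1.0, -0.002, -0.001, -0.0]
contact_force: [0.2, 0.1, -1.9]
opening: 0.494
finger_force: 25.0
```

Emit:
step_arm(motion=[{"wx": 0, "wy": 0, "wz": 0.04, "dx": 0, "dy": 0, "dz": 0, "claw": 30}, {"wx": 0, "wy": 0, "wz": 0.08, "dx": 0, "dy": 0, "dz": 0, "claw": 30}, {"wx": 0, "wy": 0, "wz": 0.12, "dx": 0, "dy": 0, "dz": 0, "claw": 30}, {"wx": 0, "wy": 0, "wz": 0.16, "dx": 0, "dy": 0, "dz": 0, "claw": 30}, {"wx": 0, "wy": 0, "wz": 0.2, "dx": 0, "dy": 0, "dz": 0, "claw": 30}, {"wx": 0, "wy": 0, "wz": 0.25, "dx": 0, "dy": 0, "dz": 0, "claw": 30}, {"wx": 0, "wy": 0, "wz": 0.25, "dx": 0, "dy": 0, "dz": 0, "claw": 30}])

```text
clock: 19.05
tool_pos: [0.5732, -0.0245, 0.2652]
eef_rot: [0.924, -0.383, -0.001, -0.0]
contact_force: [0.2, -0.1, -0.7]
opening: 0.493
finger_force: 25.0
```

Emit:
step_arm(motion=[{"wx": 0, "wy": 0, "wz": 0.04, "dx": 0, "dy": 0, "dz": 0, "claw": 30}, {"wx": 0, "wy": 0, "wz": 0.08, "dx": 0, "dy": 0, "dz": 0, "claw": 30}, {"wx": 0, "wy": 0, "wz": 0.12, "dx": 0, "dy": 0, "dz": 0, "claw": 30}, {"wx": 0, "wy": 0, "wz": 0.16, "dx": 0, "dy": 0, "dz": 0, "claw": 30}, {"wx": 0, "wy": 0, "wz": 0.2, "dx": 0, "dy": 0, "dz": 0, "claw": 30}, {"wx": 0, "wy": 0, "wz": 0.25, "dx": 0, "dy": 0, "dz": 0, "claw": 30}, {"wx": 0, "wy": 0, "wz": 0.25, "dx": 0, "dy": 0, "dz": 0, "claw": 30}, {"wx": 0, "wy": 0, "wz": 0.25, "dx": 0, "dy": 0, "dz": 0, "claw": 30}])

```text
clock: 19.85
tool_pos: [0.5734, -0.0256, 0.2649]
eef_rot: [0.709, -0.705, -0.0, 0.001]
contact_force: [-0.1, 0.4, -1.8]
opening: 0.493
finger_force: 25.0
```

```bash
python3 - <<'E'
from h import *
from plant import get_state
s=get_state();print(s["tool_pos"].round(4),s["eef_rot"].round(4),s["q"].round(2))
side("s5")
E
```

```text
[ 0.5734 -0.0256  0.2649] [ 7.087e-01 -7.055e-01 -4.000e-04  7.000e-04] [-0.43  0.69  0.71  1.72 -0.54  0.94 -2.64]
```

View pics/s5.png

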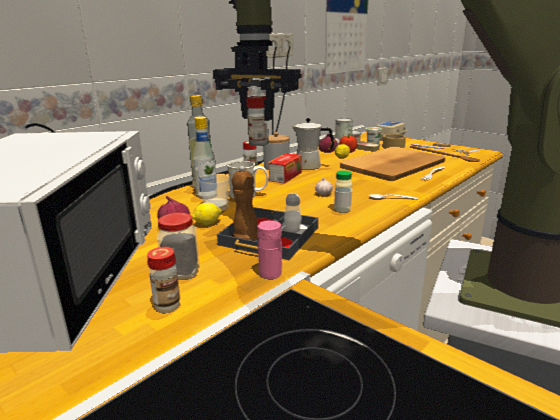

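The jar hangs upright above the red back bay. Joint 7 is close to its limit, so I turn back about 11° and then go down.

Emit:
step_arm(motion=[{"wx": 0, "wy": 0, "wz": -0.03, "dx": 0, "dy": 0, "dz": 0, "claw": 30}, {"wx": 0, "wy": 0, "wz": -0.06, "dx": 0, "dy": 0, "dz": 0.2, "claw": 30}, {"wx": 0, "wy": 0, "wz": -0.06, "dx": 0, "dy": 0, "dz": 0.5, "claw": 30}, {"wx": 0, "wy": 0, "wz": -0.06, "dx": 0, "dy": 0, "dz": 0.8, "claw": 30}, {"wx": 0, "wy": 0, "wz": -0.06, "dx": 0, "dy": 0, "dz": 0.8, "claw": 30}])

```text
clock: 20.4
tool_pos: [0.5715, -0.0255, 0.199]
eef_rot: [0.771, -0.637, -0.003, 0.001]
contact_force: [-1.0, 0.4, -0.7]
opening: 0.496
finger_force: 25.0
```

```bash
python3 - <<'E'
from plant import get_state
s=get_state();print(s["tool_pos"].round(4),s["eef_rot"].round(4),s["q"].round(2))
E
```

```text
[ 0.5715 -0.0255  0.199 ] [ 0.7709 -0.6369 -0.0033  0.0008] [-0.36  0.75  0.59  1.79 -0.56  0.79 -2.44]
```

Emit:
step_arm(motion=[{"wx": 0, "wy": 0, "wz": 0, "dx": 0, "dy": -0.025, "dz": 0.3, "claw": 30}, {"wx": 0, "wy": 0, "wz": 0, "dx": 0, "dy": -0.025, "dz": 0.6, "claw": 30}, {"wx": 0, "wy": 0, "wz": 0, "dx": 0, "dy": -0.025, "dz": 0.9, "claw": 30}, {"wx": 0, "wy": 0, "wz": 0, "dx": 0, "dy": -0.025, "dz": 0.9, "claw": 30}])

```text
clock: 20.8
tool_pos: [0.5744, -0.0256, 0.1281]
eef_rot: [0.771, -0.637, -0.002, 0.0]
contact_force: [-0.4, -0.0, -1.2]
opening: 0.494
finger_force: 25.0
```

Emit:
step_arm(motion=[{"wx": 0, "wy": 0, "wz": 0, "dx": 0, "dy": 0, "dz": 0.2, "claw": 30}, {"wx": 0, "wy": 0, "wz": 0, "dx": 0, "dy": 0, "dz": 0.4, "claw": 30}, {"wx": 0, "wy": 0, "wz": 0, "dx": 0, "dy": 0, "dz": 0.6, "claw": 30}, {"wx": 0, "wy": 0, "wz": 0, "dx": 0, "dy": 0, "dz": 0.66, "claw": 30}, {"wx": 0, "wy": 0, "wz": 0, "dx": 0, "dy": 0, "dz": 0.66, "claw": 30}, {"wx": 0, "wy": 0, "wz": 0, "dx": 0, "dy": 0, "dz": 0.66, "claw": 30}])

```text
clock: 21.4
tool_pos: [0.5766, -0.0267, 0.0781]
eef_rot: [0.77, -0.638, 0.001, -0.001]
contact_force: [-0.1, -0.3, -1.8]
opening: 0.493
finger_force: 25.0
```

Emit:
step_arm(motion=[{"wx": 0, "wy": 0, "wz": 0, "dx": -0.01, "dy": 0.03, "dz": 0.08, "claw": 30}, {"wx": 0, "wy": 0, "wz": 0, "dx": -0.01, "dy": 0.03, "dz": 0.12, "claw": 30}, {"wx": 0, "wy": 0, "wz": 0, "dx": -0.01, "dy": 0.03, "dz": 0.14, "claw": 30}, {"wx": 0, "wy": 0, "wz": 0, "dx": -0.01, "dy": 0.03, "dz": 0.14, "claw": 30}, {"wx": 0, "wy": 0, "wz": 0, "dx": -0.01, "dy": 0.03, "dz": 0.14, "claw": 30}])

```text
clock: 21.9
tool_pos: [0.5729, -0.0262, 0.0656]
eef_rot: [0.77, -0.638, -0.0, 0.0]
contact_force: [-0.0, 0.2, 2.2]
opening: 0.497
finger_force: 25.0
```

Emit:
step_arm(motion=[{"wx": 0, "wy": 0, "wz": 0, "dx": 0, "dy": 0, "dz": 0, "claw": 55}, {"wx": 0, "wy": 0, "wz": 0, "dx": 0, "dy": 0, "dz": 0, "claw": 62}, {"wx": 0, "wy": 0, "wz": 0, "dx": 0, "dy": 0, "dz": 0, "claw": 62}, {"wx": 0, "wy": 0, "wz": 0, "dx": 0, "dy": 0, "dz": 0, "claw": 62}])

```text
clock: 22.3
tool_pos: [0.5733, -0.0263, 0.0655]
eef_rot: [0.77, -0.638, 0.0, -0.0]
contact_force: [-0.3, -0.2, 0.4]
opening: 0.704
finger_force: 0.0
```

Emit:
step_arm(motion=[{"wx": 0, "wy": 0, "wz": 0, "dx": 0, "dy": 0, "dz": -0.3, "claw": 62}, {"wx": 0, "wy": 0, "wz": 0, "dx": 0, "dy": 0, "dz": -0.7, "claw": 62}, {"wx": 0, "wy": 0, "wz": 0, "dx": 0, "dy": 0, "dz": -1, "claw": 62}])

```text
clock: 22.6
tool_pos: [0.5734, -0.0265, 0.1469]
eef_rot: [0.77, -0.638, 0.0, -0.0]
contact_force: [0.9, -0.2, 0.7]
opening: 0.702
finger_force: 0.0
```

Emit:
step_arm(motion=[{"wx": 0, "wy": 0, "wz": 0, "dx": 0, "dy": 0, "dz": -0.5, "claw": 62}, {"wx": 0, "wy": 0, "wz": 0, "dx": 0, "dy": 0, "dz": -1, "claw": 62}, {"wx": 0, "wy": 0, "wz": 0, "dx": 0, "dy": 0, "dz": -1, "claw": 62}])

```text
clock: 22.9
tool_pos: [0.5763, -0.0275, 0.2305]
eef_rot: [0.77, -0.638, 0.004, -0.003]
contact_force: [1.0, 0.1, 0.7]
opening: 0.706
finger_force: 0.0
```

Emit:
step_arm(motion=[{"wx": 0, "wy": 0, "wz": -0.04, "dx": 0, "dy": 0, "dz": -0.2, "claw": 80}, {"wx": 0, "wy": 0, "wz": -0.08, "dx": 0, "dy": 0, "dz": -0.3, "claw": 88}, {"wx": 0, "wy": 0, "wz": -0.12, "dx": 0, "dy": 0, "dz": -0.3, "claw": 88}, {"wx": 0, "wy": 0, "wz": -0.16, "dx": 0, "dy": 0, "dz": -0.3, "claw": 88}, {"wx": 0, "wy": 0, "wz": -0.2, "dx": 0, "dy": 0, "dz": -0.3, "claw": 88}, {"wx": 0, "wy": 0, "wz": -0.24, "dx": 0, "dy": 0, "dz": -0.3, "claw": 88}, {"wx": 0, "wy": 0, "wz": -0.24, "dx": 0, "dy": 0, "dz": -0.3, "claw": 88}])

```text
clock: 23.6
tool_pos: [0.5728, -0.0261, 0.249]
eef_rot: [0.951, -0.31, -0.0, -0.0]
contact_force: [-0.7, 1.4, 0.6]
opening: 1.001
finger_force: 0.0
```

Emit:
step_arm(motion=[{"wx": 0, "wy": 0, "wz": -0.04, "dx": 0, "dy": 0, "dz": 0, "claw": 88}, {"wx": 0, "wy": 0, "wz": -0.08, "dx": 0, "dy": 0, "dz": 0, "claw": 88}, {"wx": 0, "wy": 0, "wz": -0.12, "dx": 0, "dy": 0, "dz": 0, "claw": 88}, {"wx": 0, "wy": 0, "wz": -0.16, "dx": 0, "dy": 0, "dz": 0, "claw": 88}, {"wx": 0, "wy": 0, "wz": -0.2, "dx": 0, "dy": 0, "dz": 0, "claw": 88}, {"wx": 0, "wy": 0, "wz": -0.2, "dx": 0, "dy": 0, "dz": 0, "claw": 88}, {"wx": 0, "wy": 0, "wz": -0.2, "dx": 0, "dy": 0, "dz": 0, "claw": 88}])

```text
clock: 24.3
tool_pos: [0.5729, -0.0263, 0.2492]
eef_rot: [1.0, -0.003, -0.0, -0.0]
contact_force: [0.2, -0.6, 0.0]
opening: 0.996
finger_force: 0.0
```

Emit:
step_arm(motion=[{"wx": 0, "wy": 0, "wz": 0, "dx": -0.2, "dy": -0.5, "dz": 0, "claw": 88}, {"wx": 0, "wy": 0, "wz": 0, "dx": -0.35, "dy": -1, "dz": 0, "claw": 88}])

```text
clock: 24.5
tool_pos: [0.5449, 0.0533, 0.2493]
eef_rot: [1.0, -0.005, -0.0, 0.0]
contact_force: [1.1, 0.2, -0.6]
opening: 1.001
finger_force: 0.0
```

Emit:
step_arm(motion=[{"wx": 0, "wy": 0, "wz": 0, "dx": -0.2, "dy": -0.5, "dz": 0, "claw": 88}, {"wx": 0, "wy": 0, "wz": 0, "dx": -0.35, "dy": -1, "dz": 0, "claw": 88}])

```text
clock: 24.7
tool_pos: [0.5164, 0.1353, 0.2493]
eef_rot: [1.0, -0.003, -0.0, 0.0]
contact_force: [1.1, 0.2, 0.4]
opening: 0.999
finger_force: 0.0
```

Emit:
step_arm(motion=[{"wx": 0, "wy": 0, "wz": 0, "dx": -0.1, "dy": -0.5, "dz": 0, "claw": 88}, {"wx": 0, "wy": 0, "wz": 0, "dx": -0.2, "dy": -1, "dz": 0, "claw": 88}, {"wx": 0, "wy": 0, "wz": 0, "dx": -0.2, "dy": -1, "dz": 0, "claw": 88}, {"wx": 0, "wy": 0, "wz": 0, "dx": -0.2, "dy": -1, "dz": 0, "claw": 88}, {"wx": 0, "wy": 0, "wz": 0, "dx": -0.2, "dy": -1, "dz": 0, "claw": 88}])

```text
clock: 25.2
tool_pos: [0.502, 0.2123, 0.2495]
eef_rot: [1.0, -0.003, 0.0, 0.001]
contact_force: [0.0, -0.9, 0.4]
opening: 0.999
finger_force: 0.0
```

```bash
python3 - <<'E'
from h import *
P,p,d,s=look("w4"); print(s["tool_pos"].round(4),s["clock"])
print("jarL",ring(P,d,(.55,.339),.035,.095,.115))
from plant import viewer
c=viewer.calibration("top");pt,dt=viewer.snapshot("top");P=cloud(dt.astype(float),c["extrinsics"],*VF["top"])
print("red1 jar",ring(P,dt,(.5714,-.0272),.035,.102,.125),"mill",ring(P,dt,(.5665,.0575),.05,.13,.165),"jarL",ring(P,dt,(.55,.339),.035,.094,.115))
E
```

```text
[0.502  0.2123 0.2495] 25.2
jarL (array([0.5509, 0.3391, 0.0226, 0.106 ]), 2111)
red1 jar (array([ 0.5701, -0.0249,  0.0227,  0.1138]), 215) mill (array([0.565 , 0.058 , 0.0251, 0.1576]), 222) jarL None
```

View pics/w4.png

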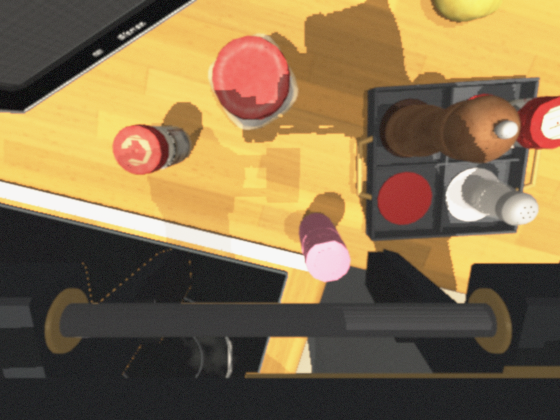

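Jar A is at (140,150), clear of the microwave at upper left. The caddy holds three items, with the front red pad (404,197) free.

Emit:
step_arm(motion=[{"wx": 0, "wy": 0, "wz": 0, "dx": 0.15, "dy": -0.4, "dz": 0, "claw": 88}, {"wx": 0, "wy": 0, "wz": 0, "dx": 0.3, "dy": -0.8, "dz": 0, "claw": 88}, {"wx": 0, "wy": 0, "wz": 0, "dx": 0.3, "dy": -0.8, "dz": 0, "claw": 88}])

```text
clock: 25.6
tool_pos: [0.5269, 0.2823, 0.2492]
eef_rot: [1.0, 0.001, 0.001, -0.002]
contact_force: [-0.6, 0.7, -0.7]
opening: 0.999
finger_force: 0.0
```

Emit:
step_arm(motion=[{"wx": 0, "wy": 0, "wz": -0.04, "dx": 0.15, "dy": -0.4, "dz": 0, "claw": 88}, {"wx": 0, "wy": 0, "wz": -0.08, "dx": 0.3, "dy": -0.79, "dz": 0, "claw": 88}, {"wx": 0, "wy": 0, "wz": -0.12, "dx": 0.3, "dy": -0.79, "dz": 0.2, "claw": 88}, {"wx": 0, "wy": 0, "wz": -0.12, "dx": 0.3, "dy": -0.79, "dz": 0.6, "claw": 88}, {"wx": 0, "wy": 0, "wz": -0.12, "dx": 0.3, "dy": -0.79, "dz": 1, "claw": 88}, {"wx": 0, "wy": 0, "wz": -0.12, "dx": 0.3, "dy": -0.79, "dz": 1, "claw": 88}, {"wx": 0, "wy": 0, "wz": -0.12, "dx": 0.3, "dy": -0.79, "dz": 1, "claw": 88}, {"wx": 0, "wy": 0, "wz": -0.12, "dx": 0.3, "dy": -0.79, "dz": 1, "claw": 88}])

```text
clock: 26.4
tool_pos: [0.5514, 0.3408, 0.1714]
eef_rot: [0.983, 0.186, 0.002, -0.0]
contact_force: [-0.0, -0.1, 1.1]
opening: 0.994
finger_force: 0.0
```

Emit:
step_arm(motion=[{"wx": 0, "wy": 0, "wz": 0, "dx": 0, "dy": 0.02, "dz": 0.4, "claw": 88}, {"wx": 0, "wy": 0, "wz": 0, "dx": 0, "dy": 0.02, "dz": 0.8, "claw": 88}, {"wx": 0, "wy": 0, "wz": 0, "dx": 0, "dy": 0.02, "dz": 0.8, "claw": 88}])

```text
clock: 26.7
tool_pos: [0.5488, 0.3384, 0.1036]
eef_rot: [0.983, 0.186, -0.002, 0.001]
contact_force: [-1.1, -0.1, 0.5]
opening: 0.999
finger_force: 0.0
```

Emit:
step_arm(motion=[{"wx": 0, "wy": 0, "wz": 0, "dx": 0, "dy": 0, "dz": 0.3, "claw": 88}, {"wx": 0, "wy": 0, "wz": 0, "dx": 0, "dy": 0, "dz": 0.6, "claw": 88}, {"wx": 0, "wy": 0, "wz": 0, "dx": 0, "dy": 0, "dz": 0.6, "claw": 88}, {"wx": 0, "wy": 0, "wz": 0, "dx": 0, "dy": 0, "dz": 0.6, "claw": 88}])

```text
clock: 27.1
tool_pos: [0.5517, 0.3401, 0.0595]
eef_rot: [0.983, 0.186, 0.001, -0.0]
contact_force: [-0.2, -0.4, 0.2]
opening: 1.001
finger_force: 0.0
```

Emit:
step_arm(motion=[{"wx": 0, "wy": 0, "wz": 0, "dx": 0, "dy": 0, "dz": 0, "claw": 30}, {"wx": 0, "wy": 0, "wz": 0, "dx": 0, "dy": 0, "dz": 0, "claw": 30}, {"wx": 0, "wy": 0, "wz": 0, "dx": 0, "dy": 0, "dz": 0, "claw": 30}, {"wx": 0, "wy": 0, "wz": 0, "dx": 0, "dy": 0, "dz": 0, "claw": 30}, {"wx": 0, "wy": 0, "wz": 0, "dx": 0, "dy": 0, "dz": 0, "claw": 30}, {"wx": 0, "wy": 0, "wz": 0, "dx": 0, "dy": 0, "dz": 0, "claw": 30}, {"wx": 0, "wy": 0, "wz": 0, "dx": 0, "dy": 0, "dz": 0, "claw": 30}], force=25)

```text
clock: 27.8
tool_pos: [0.5505, 0.3394, 0.0574]
eef_rot: [0.982, 0.186, -0.0, 0.0]
contact_force: [0.2, -1.0, -0.3]
opening: 0.493
finger_force: 25.0
```

Emit:
step_arm(motion=[{"wx": 0, "wy": 0, "wz": 0, "dx": 0, "dy": 0, "dz": -0.2, "claw": 30}, {"wx": 0, "wy": 0, "wz": 0, "dx": 0, "dy": 0, "dz": -0.5, "claw": 30}, {"wx": 0, "wy": 0, "wz": 0, "dx": 0, "dy": 0, "dz": -1, "claw": 30}])

```text
clock: 28.1
tool_pos: [0.5488, 0.3386, 0.137]
eef_rot: [0.982, 0.186, -0.002, 0.001]
contact_force: [0.4, -0.1, -2.0]
opening: 0.496
finger_force: 25.0
```

Emit:
step_arm(motion=[{"wx": 0, "wy": 0, "wz": 0.04, "dx": 0, "dy": 0, "dz": -0.4, "claw": 30}, {"wx": 0, "wy": 0, "wz": 0.08, "dx": 0, "dy": 0, "dz": -0.75, "claw": 30}, {"wx": 0, "wy": 0, "wz": 0.12, "dx": 0, "dy": 0, "dz": -0.75, "claw": 30}, {"wx": 0, "wy": 0, "wz": 0.12, "dx": 0, "dy": 0, "dz": -0.75, "claw": 30}, {"wx": 0, "wy": 0, "wz": 0.12, "dx": 0, "dy": 0, "dz": -0.75, "claw": 30}])

```text
clock: 28.6
tool_pos: [0.5499, 0.3395, 0.1975]
eef_rot: [1.0, 0.001, -0.0, 0.0]
contact_force: [0.6, -1.1, -2.0]
opening: 0.498
finger_force: 25.0
```

Emit:
step_arm(motion=[{"wx": 0, "wy": 0, "wz": 0, "dx": -0.05, "dy": 0.2, "dz": 0, "claw": 30}, {"wx": 0, "wy": 0, "wz": 0, "dx": -0.1, "dy": 0.5, "dz": 0, "claw": 30}, {"wx": 0, "wy": 0, "wz": 0, "dx": -0.2, "dy": 0.9, "dz": 0, "claw": 30}])

```text
clock: 28.9
tool_pos: [0.5338, 0.2681, 0.1966]
eef_rot: [1.0, 0.002, -0.0, -0.0]
contact_force: [0.5, -0.5, -1.6]
opening: 0.492
finger_force: 25.0
```

Emit:
step_arm(motion=[{"wx": 0, "wy": 0, "wz": 0, "dx": -0.1, "dy": 0.4, "dz": 0, "claw": 30}, {"wx": 0, "wy": 0, "wz": 0, "dx": -0.2, "dy": 0.9, "dz": 0, "claw": 30}])

```text
clock: 29.1
tool_pos: [0.5172, 0.1956, 0.1968]
eef_rot: [1.0, 0.001, -0.001, -0.0]
contact_force: [0.7, -1.0, -1.0]
opening: 0.491
finger_force: 25.0
```

Emit:
step_arm(motion=[{"wx": 0, "wy": 0, "wz": 0, "dx": -0.1, "dy": 0.4, "dz": 0, "claw": 30}, {"wx": 0, "wy": 0, "wz": 0, "dx": -0.22, "dy": 0.9, "dz": 0, "claw": 30}])

```text
clock: 29.3
tool_pos: [0.4997, 0.1232, 0.197]
eef_rot: [1.0, 0.001, -0.0, -0.0]
contact_force: [0.2, -0.5, -2.2]
opening: 0.492
finger_force: 25.0
```

Emit:
step_arm(motion=[{"wx": 0, "wy": 0, "wz": 0, "dx": -0.1, "dy": 0.4, "dz": 0, "claw": 30}, {"wx": 0, "wy": 0, "wz": 0, "dx": -0.22, "dy": 0.8, "dz": 0, "claw": 30}, {"wx": 0, "wy": 0, "wz": 0, "dx": -0.22, "dy": 0.87, "dz": 0, "claw": 30}, {"wx": 0, "wy": 0, "wz": 0, "dx": -0.22, "dy": 0.87, "dz": 0, "claw": 30}, {"wx": 0, "wy": 0, "wz": 0, "dx": -0.22, "dy": 0.87, "dz": 0, "claw": 30}, {"wx": 0, "wy": 0, "wz": 0, "dx": -0.22, "dy": 0.87, "dz": 0, "claw": 30}])

```text
clock: 29.9
tool_pos: [0.4831, 0.0558, 0.1973]
eef_rot: [1.0, 0.001, 0.0, -0.0]
contact_force: [-1.1, -0.1, -1.2]
opening: 0.493
finger_force: 25.0
```

Emit:
step_arm(motion=[{"wx": 0, "wy": 0, "wz": 0, "dx": 0.01, "dy": 0.03, "dz": 0.3, "claw": 30}, {"wx": 0, "wy": 0, "wz": 0, "dx": 0.01, "dy": 0.03, "dz": 0.6, "claw": 30}, {"wx": 0, "wy": 0, "wz": 0, "dx": 0.01, "dy": 0.03, "dz": 0.8, "claw": 30}, {"wx": 0, "wy": 0, "wz": 0, "dx": 0.01, "dy": 0.03, "dz": 0.8, "claw": 30}])

```text
clock: 30.3
tool_pos: [0.4824, 0.0529, 0.1317]
eef_rot: [1.0, 0.0, -0.002, -0.0]
contact_force: [1.0, 0.9, -1.7]
opening: 0.492
finger_force: 25.0
```

Emit:
step_arm(motion=[{"wx": 0, "wy": 0, "wz": 0, "dx": 0, "dy": 0, "dz": 0.2, "claw": 30}, {"wx": 0, "wy": 0, "wz": 0, "dx": 0, "dy": 0, "dz": 0.45, "claw": 30}, {"wx": 0, "wy": 0, "wz": 0, "dx": 0, "dy": 0, "dz": 0.65, "claw": 30}, {"wx": 0, "wy": 0, "wz": 0, "dx": 0, "dy": 0, "dz": 0.72, "claw": 30}, {"wx": 0, "wy": 0, "wz": 0, "dx": 0, "dy": 0, "dz": 0.72, "claw": 30}, {"wx": 0, "wy": 0, "wz": 0, "dx": 0, "dy": 0, "dz": 0.72, "claw": 30}])

```text
clock: 30.9
tool_pos: [0.4841, 0.052, 0.0767]
eef_rot: [1.0, -0.001, 0.001, -0.0]
contact_force: [0.2, 0.8, -0.9]
opening: 0.494
finger_force: 25.0
```

Emit:
step_arm(motion=[{"wx": 0, "wy": 0, "wz": 0, "dx": 0, "dy": -0.015, "dz": 0.08, "claw": 30}, {"wx": 0, "wy": 0, "wz": 0, "dx": 0, "dy": -0.015, "dz": 0.11, "claw": 30}, {"wx": 0, "wy": 0, "wz": 0, "dx": 0, "dy": -0.015, "dz": 0.13, "claw": 30}, {"wx": 0, "wy": 0, "wz": 0, "dx": 0, "dy": -0.015, "dz": 0.13, "claw": 30}, {"wx": 0, "wy": 0, "wz": 0, "dx": 0, "dy": -0.015, "dz": 0.13, "claw": 30}])

```text
clock: 31.4
tool_pos: [0.4835, 0.0529, 0.0655]
eef_rot: [1.0, -0.001, 0.0, 0.0]
contact_force: [0.5, 0.6, -3.0]
opening: 0.494
finger_force: 25.0
```

Emit:
step_arm(motion=[{"wx": 0, "wy": 0, "wz": 0, "dx": 0, "dy": 0, "dz": 0.015, "claw": 30}, {"wx": 0, "wy": 0, "wz": 0, "dx": 0, "dy": 0, "dz": 0.015, "claw": 30}, {"wx": 0, "wy": 0, "wz": 0, "dx": 0, "dy": 0, "dz": 0.015, "claw": 30}])

```text
clock: 31.7
tool_pos: [0.4836, 0.0527, 0.0652]
eef_rot: [1.0, -0.001, 0.0, -0.0]
contact_force: [-1.3, 0.1, 9.5]
opening: 0.495
finger_force: 25.0
```

Seated. I release, rise and back off.

Emit:
step_arm(motion=[{"wx": 0, "wy": 0, "wz": 0, "dx": 0, "dy": 0, "dz": 0, "claw": 55}, {"wx": 0, "wy": 0, "wz": 0, "dx": 0, "dy": 0, "dz": 0, "claw": 62}, {"wx": 0, "wy": 0, "wz": 0, "dx": 0, "dy": 0, "dz": 0, "claw": 62}, {"wx": 0, "wy": 0, "wz": 0, "dx": 0, "dy": 0, "dz": 0, "claw": 62}])

```text
clock: 32.1
tool_pos: [0.4835, 0.0529, 0.0642]
eef_rot: [1.0, -0.001, -0.0, 0.0]
contact_force: [-0.0, -0.1, -0.9]
opening: 0.706
finger_force: 0.0
```

Emit:
step_arm(motion=[{"wx": 0, "wy": 0, "wz": 0, "dx": 0, "dy": 0, "dz": -0.3, "claw": 62}, {"wx": 0, "wy": 0, "wz": 0, "dx": 0, "dy": 0, "dz": -0.7, "claw": 62}, {"wx": 0, "wy": 0, "wz": 0, "dx": 0, "dy": 0, "dz": -1, "claw": 62}])

```text
clock: 32.4
tool_pos: [0.4835, 0.0528, 0.1454]
eef_rot: [1.0, -0.001, 0.0, 0.0]
contact_force: [-0.2, 0.2, -0.3]
opening: 0.702
finger_force: 0.0
```

Emit:
step_arm(motion=[{"wx": 0, "wy": 0, "wz": 0, "dx": 0, "dy": 0, "dz": -0.5, "claw": 62}, {"wx": 0, "wy": 0, "wz": 0, "dx": 0, "dy": 0, "dz": -1, "claw": 62}, {"wx": 0, "wy": 0, "wz": 0, "dx": 0, "dy": 0, "dz": -1, "claw": 62}])

```text
clock: 32.7
tool_pos: [0.4864, 0.0529, 0.2285]
eef_rot: [1.0, -0.001, 0.005, -0.001]
contact_force: [0.3, 0.9, 0.8]
opening: 0.707
finger_force: 0.0
```

Emit:
step_arm(motion=[{"wx": 0, "wy": 0, "wz": 0, "dx": -0.4, "dy": 0.5, "dz": 0, "claw": 62}, {"wx": 0, "wy": 0, "wz": 0, "dx": -0.8, "dy": 1, "dz": 0, "claw": 62}, {"wx": 0, "wy": 0, "wz": 0, "dx": -0.8, "dy": 1, "dz": 0, "claw": 62}])

```text
clock: 33.0
tool_pos: [0.4135, -0.0316, 0.2238]
eef_rot: [1.0, -0.005, -0.003, 0.001]
contact_force: [0.2, -0.3, 0.5]
opening: 0.703
finger_force: 0.0
```

Emit:
step_arm(motion=[{"wx": 0, "wy": 0, "wz": 0, "dx": 0, "dy": 0.5, "dz": 0, "claw": 62}, {"wx": 0, "wy": 0, "wz": 0, "dx": 0, "dy": 1, "dz": 0, "claw": 62}, {"wx": 0, "wy": 0, "wz": 0, "dx": 0, "dy": 1, "dz": 0, "claw": 62}, {"wx": 0, "wy": 0, "wz": 0, "dx": 0, "dy": 1, "dz": 0, "claw": 62}])

```text
clock: 33.4
tool_pos: [0.419, -0.1072, 0.2238]
eef_rot: [1.0, -0.002, -0.0, -0.0]
contact_force: [0.4, -0.1, -1.1]
opening: 0.705
finger_force: 0.0
```

```bash
python3 - <<'E'
from h import *
from plant import viewer
c=viewer.calibration("top");pt,dt=viewer.snapshot("top");P=cloud(dt.astype(float),c["extrinsics"],*VF["top"])
for k,x,lo,hi in (("mill",(.5665,.0575),.13,.165),("salt",(.4861,-.0319),.086,.115),("red1",(.5714,-.0272),.102,.125),("red2",(.4817,.0527),.102,.125),("pink",(.4394,.1636),.094,.115),("big",(.607,.234),.103,.13),("herb",(.4284,-.2127),.094,.115)): print(k,x,ring(P,dt,x,.04,lo,hi))
P,p,d=side("s6")
cv2.imwrite("pics/s6c.png",cv2.resize(np.hstack([p[140:300,190:350,::-1],pt[130:290,190:350,::-1]]),None,fx=2.4,fy=2.4,interpolation=2))
E
```

```text
mill (0.5665, 0.0575) (array([0.5646, 0.0581, 0.0252, 0.1573]), 229)
salt (0.4861, -0.0319) None
red1 (0.5714, -0.0272) (array([ 0.5692, -0.0249,  0.0226,  0.1139]), 217)
red2 (0.4817, 0.0527) (array([0.4814, 0.053 , 0.0222, 0.1138]), 215)
pink (0.4394, 0.1636) (array([0.4394, 0.1633, 0.0225, 0.1059]), 225)
big (0.607, 0.234) (array([0.6068, 0.2344, 0.0332, 0.1147]), 437)
herb (0.4284, -0.2127) None
```

View pics/s6c.png

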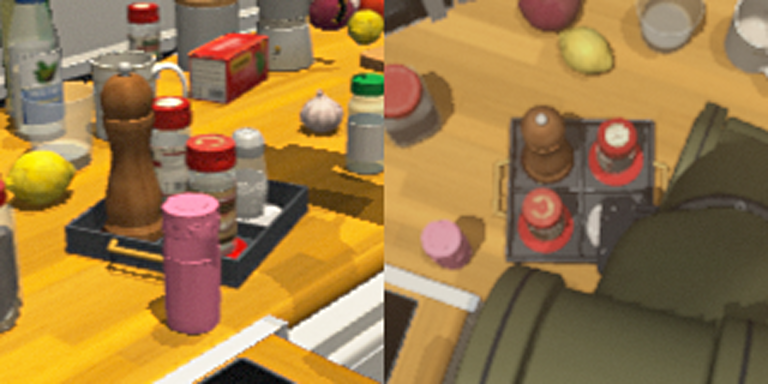

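All four items stand upright in their bays: in the side crop, mill (130,150), jars (172,140) and (212,180), and salt (248,160). Each is within about 3 mm of its pad centre; salt was measured earlier, as the arm now hides it from above. The big jar and the pink look-alike have not moved.

```bash
python3 -c "
from plant import workorder; print(workorder.finish_job())"
```

```text
the job is handed in; nothing more can be done
None
```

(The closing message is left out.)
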